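# Load the sieve shaker with gravel and clamp its lid down

### The job

Take the scoop and shake the eight pieces of filter gravel out of it evenly over the sieve on the shaker, so that they lie in a single layer with some in every quarter of the mesh, then lay the scoop down flat on the counter. Lower the clamping lid gently and level over the two guide rods, with its levers still up, until it rests flat on the sieve's rim, and then press both of its clamp levers down flat. Do not disturb the bottle, the jar, the vial and the meter on the counter.

Things in the scene. Friction and masses are not known exactly. Their poses are not given: they have to be found in the camera images.
- shaker: Small sieve shaker, fixed to the counter: pale housing 220 (x) x 250 (y) x 60 mm, above it one round steel sieve (149 mm across outside, 142 mm inside) on its pan and an upright steel guide rod on each side of it. Origin on the counter under the middle of the sieve, z up; the y axis runs along the line of the two rods (left rod at +y); the control panel faces -x.
- sieve (a point): Middle of the sieve's square-wire mesh (the top of the wires, on which the gravel lies), 118 mm above the counter and 26 mm below the sieve's rim. Axes as the shaker's. The shaker's x and y axes through this point divide the sieve into its four quarters.
- sieve_rim (a point): Centre of the sieve's open top, level with its rim, 144 mm above the counter. Axes as the shaker's. The lid's underside rests on this rim.
- rod_left (a point): Tip of the guide rod at the shaker's +y side: 100 mm from the sieve's middle, 199 mm above the counter (55 mm above the rim). Rods are 10 mm thick; the top 12 mm taper to 5 mm.
- rod_right (a point): Tip of the other guide rod, at the shaker's -y side; same sizes.
- lid: Loose aluminium clamping lid, 0.45 to 0.75 kg, flat on the counter: disc 156 mm across, 6 mm thick, with a block (40 x 36 mm, 22 mm high) at each end of its y axis, 236 mm long over all. A 13.5 mm hole runs straight down through each block, 100 mm from the centre. Origin at the centre of the flat underside, z up, y along the line of the holes. It fits either way round (half a turn is the same).
- lid_grip (a point): Middle of the lid's black bridge handle, 44 mm above the lid's underside: a bar 52 mm long along the lid's y axis, 14 mm wide (x), 13 mm high, on two posts with 30 mm free under it; pinch it across x from above. A raised clamp lever stands between handle and block on each side, its tip 40 mm from the lid's centre and 38 to 45 mm above the underside.
- clamp_left (a joint): Turn of the clamp lever at the lid's +y end, rad: 0 raised (34 degrees up), 0.60 flat, clamped; starts at 0 to 0.1 and stays where left; about 6 N lays it down. Hinge along the lid's x, 74 mm from the lid's centre, 17 mm above its underside; the 42 mm lever points inwards to the handle: press it down about 46 mm from the lid's centre. Flat, its top is 21 to 23 mm above the underside.
- clamp_right (a joint): The same for the lever at the lid's -y end: 0 raised, 0.60 flat.
- scoop: Loose steel scoop, 0.15 kg, holding eight pieces of gravel, flat: trough 124 mm long (x), 64 mm wide (58 inside), floor 3 mm, back 40 mm high, cheeks sloping to 14 mm at the mouth, open at -x, level black handle at +x. Origin under the trough's centre, z up. Gravel friction about 0.6 (+-15 percent): it all slides out at once when tipped 27 to 35 degrees; tipped 15 to 20 and shaken 15 mm to and fro, it creeps out row by row.
- scoop_grip (a point): Good place to hold the scoop's handle: 100 mm from the origin along x, 34 mm above the underside. The handle is a bar 16 mm wide (y), 18 mm high, running along x from 68 to 176 mm; pinch it across y from above.
- scoop_lip (a point): Middle of the trough's floor edge at the open mouth: 62 mm from the origin along -x, 3 mm above the underside.
- stone1: Piece of filter gravel, a grey-brown chunk of about 16 x 15 x 14 mm, 11 g, that starts on the scoop's floor. Origin at its centre.
- stone2: Another such piece of gravel in the scoop.
- stone3: Another such piece of gravel in the scoop.
- stone4: Another such piece of gravel in the scoop.
- stone5: Another such piece of gravel in the scoop.
- stone6: Another such piece of gravel in the scoop.
- stone7: Another such piece of gravel in the scoop.
- stone8: Another such piece of gravel in the scoop.
- reagent_bottle: Bystander: clear reagent bottle, 32 mm across, 62 mm tall, on the counter. Origin under its middle.
- capped_vial: Bystander: glass vial with a black cap, 27 mm across, 56 mm tall. Origin under its middle.
- pen_meter: Bystander: white pocket meter lying flat, 150 x 35 x 21 mm. Origin under its middle.
- sample_jar: Bystander: clear screw-top jar, 54 mm across, 75 mm tall. Origin under its middle.

How it is judged:
On the way, in this order (a step that is already met when the one before it is completed fails the run):
1. the scoop is held over the sieve (horizontal distance between scoop_lip and sieve below 0.09 m and z of scoop_lip in the frame of sieve_rim above -0.015 m and contact force between the fingers and scoop above 1 N), for 0.1 s.
2. all eight pieces of gravel lie in the sieve in one layer, with at least one in every quarter (horizontal distance between each of stone1, stone2, stone3, stone4, stone5, stone6, stone7, stone8 and sieve below 0.075 m and z of stone1 in the frame of sieve between 0.002 and 0.016 m and z of stone2 in the frame of sieve between 0.002 and 0.016 m and z of stone3 in the frame of sieve between 0.002 and 0.016 m and z of stone4 in the frame of sieve between 0.002 and 0.016 m and z of stone5 in the frame of sieve between 0.002 and 0.016 m and z of stone6 in the frame of sieve between 0.002 and 0.016 m and z of stone7 in the frame of sieve between 0.002 and 0.016 m and z of stone8 in the frame of sieve between 0.002 and 0.016 m and ((x of stone1 in the frame of sieve below -0.002 m and y of stone1 in the frame of sieve below -0.002 m and horizontal distance between stone1 and sieve above 0.02 m) or (x of stone2 in the frame of sieve below -0.002 m and y of stone2 in the frame of sieve below -0.002 m and horizontal distance between stone2 and sieve above 0.02 m) or (x of stone3 in the frame of sieve below -0.002 m and y of stone3 in the frame of sieve below -0.002 m and horizontal distance between stone3 and sieve above 0.02 m) or (x of stone4 in the frame of sieve below -0.002 m and y of stone4 in the frame of sieve below -0.002 m and horizontal distance between stone4 and sieve above 0.02 m) or (x of stone5 in the frame of sieve below -0.002 m and y of stone5 in the frame of sieve below -0.002 m and horizontal distance between stone5 and sieve above 0.02 m) or (x of stone6 in the frame of sieve below -0.002 m and y of stone6 in the frame of sieve below -0.002 m and horizontal distance between stone6 and sieve above 0.02 m) or (x of stone7 in the frame of sieve below -0.002 m and y of stone7 in the frame of sieve below -0.002 m and horizontal distance between stone7 and sieve above 0.02 m) or (x of stone8 in the frame of sieve below -0.002 m and y of stone8 in the frame of sieve below -0.002 m and horizontal distance between stone8 and sieve above 0.02 m)) and ((x of stone1 in the frame of sieve below -0.002 m and y of stone1 in the frame of sieve above 0.002 m and horizontal distance between stone1 and sieve above 0.02 m) or (x of stone2 in the frame of sieve below -0.002 m and y of stone2 in the frame of sieve above 0.002 m and horizontal distance between stone2 and sieve above 0.02 m) or (x of stone3 in the frame of sieve below -0.002 m and y of stone3 in the frame of sieve above 0.002 m and horizontal distance between stone3 and sieve above 0.02 m) or (x of stone4 in the frame of sieve below -0.002 m and y of stone4 in the frame of sieve above 0.002 m and horizontal distance between stone4 and sieve above 0.02 m) or (x of stone5 in the frame of sieve below -0.002 m and y of stone5 in the frame of sieve above 0.002 m and horizontal distance between stone5 and sieve above 0.02 m) or (x of stone6 in the frame of sieve below -0.002 m and y of stone6 in the frame of sieve above 0.002 m and horizontal distance between stone6 and sieve above 0.02 m) or (x of stone7 in the frame of sieve below -0.002 m and y of stone7 in the frame of sieve above 0.002 m and horizontal distance between stone7 and sieve above 0.02 m) or (x of stone8 in the frame of sieve below -0.002 m and y of stone8 in the frame of sieve above 0.002 m and horizontal distance between stone8 and sieve above 0.02 m)) and ((x of stone1 in the frame of sieve above 0.002 m and y of stone1 in the frame of sieve below -0.002 m and horizontal distance between stone1 and sieve above 0.02 m) or (x of stone2 in the frame of sieve above 0.002 m and y of stone2 in the frame of sieve below -0.002 m and horizontal distance between stone2 and sieve above 0.02 m) or (x of stone3 in the frame of sieve above 0.002 m and y of stone3 in the frame of sieve below -0.002 m and horizontal distance between stone3 and sieve above 0.02 m) or (x of stone4 in the frame of sieve above 0.002 m and y of stone4 in the frame of sieve below -0.002 m and horizontal distance between stone4 and sieve above 0.02 m) or (x of stone5 in the frame of sieve above 0.002 m and y of stone5 in the frame of sieve below -0.002 m and horizontal distance between stone5 and sieve above 0.02 m) or (x of stone6 in the frame of sieve above 0.002 m and y of stone6 in the frame of sieve below -0.002 m and horizontal distance between stone6 and sieve above 0.02 m) or (x of stone7 in the frame of sieve above 0.002 m and y of stone7 in the frame of sieve below -0.002 m and horizontal distance between stone7 and sieve above 0.02 m) or (x of stone8 in the frame of sieve above 0.002 m and y of stone8 in the frame of sieve below -0.002 m and horizontal distance between stone8 and sieve above 0.02 m)) and ((x of stone1 in the frame of sieve above 0.002 m and y of stone1 in the frame of sieve above 0.002 m and horizontal distance between stone1 and sieve above 0.02 m) or (x of stone2 in the frame of sieve above 0.002 m and y of stone2 in the frame of sieve above 0.002 m and horizontal distance between stone2 and sieve above 0.02 m) or (x of stone3 in the frame of sieve above 0.002 m and y of stone3 in the frame of sieve above 0.002 m and horizontal distance between stone3 and sieve above 0.02 m) or (x of stone4 in the frame of sieve above 0.002 m and y of stone4 in the frame of sieve above 0.002 m and horizontal distance between stone4 and sieve above 0.02 m) or (x of stone5 in the frame of sieve above 0.002 m and y of stone5 in the frame of sieve above 0.002 m and horizontal distance between stone5 and sieve above 0.02 m) or (x of stone6 in the frame of sieve above 0.002 m and y of stone6 in the frame of sieve above 0.002 m and horizontal distance between stone6 and sieve above 0.02 m) or (x of stone7 in the frame of sieve above 0.002 m and y of stone7 in the frame of sieve above 0.002 m and horizontal distance between stone7 and sieve above 0.02 m) or (x of stone8 in the frame of sieve above 0.002 m and y of stone8 in the frame of sieve above 0.002 m and horizontal distance between stone8 and sieve above 0.02 m)) and linear speed of each of stone1, stone2, stone3, stone4, stone5, stone6, stone7, stone8 below 0.03 m/s), for 0.2 s.
3. the lid rests on the sieve's rim over both rods with its levers still up, the scoop laid down (horizontal distance between lid and sieve below 0.005 m and angle between the y axis of lid and the y axis of shaker, either way round below 0.05 rad and z of lid in the frame of sieve_rim between -0.004 and 0.0025 m and angle between lid's own z axis and vertical below 0.03 rad and height (world z) of scoop below 0.006 m and angle between scoop's own z axis and vertical below 0.08 rad and value of joint each of clamp_left, clamp_right below 0.3 rad), for 0.1 s.
At the end, for the whole second after the job is handed in: Gravel at rest in one layer in the sieve, a piece in each quarter (centre 2 mm clear of the dividing lines, 20 mm off the middle); lid over both rods, within 5 mm of centre, flat on the rim (2.5 mm, 0.03 rad); both levers at least 0.54 rad; scoop flat and upright on the counter; all still (all of step 2 and horizontal distance between lid and sieve below 0.005 m and angle between the y axis of lid and the y axis of shaker, either way round below 0.05 rad and z of lid in the frame of sieve_rim between -0.004 and 0.0025 m and angle between lid's own z axis and vertical below 0.03 rad and value of joint each of clamp_left, clamp_right above 0.54 rad and height (world z) of scoop below 0.006 m and angle between scoop's own z axis and vertical below 0.08 rad and linear speed of each of lid, scoop below 0.02 m/s); the robot touches nothing.
It fails at once if the lid is tipped more than 0.15 rad out of level on the rods (horizontal distance between lid and sieve below 0.02 m and angle between the y axis of lid and the y axis of shaker, either way round below 0.15 rad and z of lid in the frame of sieve_rim between -0.02 and 0.05 m and angle between lid's own z axis and vertical above 0.15 rad).
It fails at once if the lid is dropped or rammed down the rods (faster than 0.3 m/s) (horizontal distance between lid and sieve below 0.02 m and angle between the y axis of lid and the y axis of shaker, either way round below 0.15 rad and z of lid in the frame of sieve_rim between -0.02 and 0.05 m and linear speed of lid above 0.3 m/s).
It fails at once if the lid is forced against the shaker with more than 70 N (contact force between lid and shaker above 70 N).
It fails at once if a bottle, jar, vial or meter is moved more than 30 mm or tipped over (distance of any of reagent_bottle, capped_vial, pen_meter, sample_jar from where it was at the start of the episode above 0.03 m or angle between any of reagent_bottle, capped_vial, pen_meter, sample_jar's own z axis and vertical above 0.5 rad).
It also fails if it takes over 72 s, if anything falls off the work surface, if the arm or the gripper's body presses on something with over 40 N, if the wrist force passes 120 N, or if a joint passes its speed limit or range.

### The arm

A 6-joint arm with a two-finger parallel gripper is mounted at the origin on the work surface. World frame = base frame: x ahead of the robot, y to its left, z up, the work surface at z = 0. Lengths are in m, angles in rad, forces in N, time in s.
With the tool pointing down it reaches from about 0.275 to 0.85 m from the base axis. Payload 5.2 kg.
Tool frame: the origin (TCP) lies midway between the tips of the shut fingers; the grasp point (between the pads) lies 19 mm behind it; z points along the fingers, y is the direction in which the jaws open and shut (so a half turn about z gives the same grasp; the last joint's range is limited). The gripper opens to 85 mm and grips with 20 to 120 N. Pads are 22 mm wide; open, the fingers measure 114 mm over their backs; the gripper's body (76 mm by 85 mm) begins 54 mm behind the grasp point. The pads swing forward as they close: fully open they stand 13 mm farther back than shut.
Start: joints at [1.118, 0.259, 1.535, -0, 1.348, -0.203], TCP at [0.136, 0.533, 0.231] pointing down, gripper open.
Joint ranges: [-3.14, 3.14], [-0.91, 2.08], [0.19, 2.58], [-1.22, 4.36], [0.22, 2.71], [-3.12, 3.12]. Speed limits (rad/s): [2.57, 2.57, 3.14, 3.14, 3.14, 3.14].

### API

Orientations are given as a 3x3 rotation matrix whose columns are the frame's x, y, z axes.
In Python, from bench import arm, eyes, ticket gives the robot as it stands.
- The arm moves only by the tool send_rows, never from a script. Its argument "rows" is text: rows parted by semicolons, each of 7 numbers parted by spaces: the shift along the tool's x, y, z in m, then the turn, a rotation vector about the tool's x, y, z in degrees, then the opening, from 0 (shut) to 1 (fully open). In form: x y z rx ry rz fingers; .... A call has 1 to 12 rows; each row is the pose to reach, as a shift and turn from the pose commanded when the call began, along the tool's axes at that moment; what a row does not reach only later rows make up. A row lasts 1/10 s, in which the tool goes at most 50 mm and 8.59 degrees, less where a joint would pass 70% of its speed; a pose out of reach is approached as far as the arm can. A call with a gripper value outside its range is refused whole. The fingers move at their own pace and stop on an object; "force" is the grip in N (left out, the last holds). Time passes only in rows, so rows that repeat a pose let the fingers close. It gives the time, the measured TCP pose, the force and the opening at its end, in the units of the state.
- arm.get_state(): the state, without advancing time (a new reading comes with each control period).
- eyes.read_camera(name): name is "scene" or "top" or "wrist"; returns the picture (384x512x3 uint8, red, green, blue); there is no depth.
- eyes.get_calibration(name): a dict with "camera_matrix" (3x3 intrinsics, pixels), "rvec" (rotation vector, rad) and "tvec" (3), from world to camera coordinates, as OpenCV has them; the wrist camera has in their place "tool_from_camera" (4x4, takes a point from camera to tool coordinates, whose origin is the TCP and whose axes are the flange's). Camera axes: x right, y down, z forward; pixel columns grow to the right and rows downward; lengths in m; the calibration is good to about 2 mm. The wrist camera is an equidistant fisheye: a pixel r from the principal point sees the ray r / f radians off the axis. A picture is of the moment at which its call begins: read the wrist's pose just before it. get_calibration takes no time and is no camera call.
- ticket.job_done(): hands the job in, once; it reports no verdict.
The state is a dict: "clock": time; "q": joint angles; "joint_vel": joint speeds; "tau": joint torques, N m; "tool_pos": TCP position; "tcp_rot": TCP orientation; "ft_force": force on the tool from outside, world axes, zero at the start; "moment": the same for the moment, N m; "gripper_width": finger opening in m.
Only numpy, scipy, OpenCV 4.12 (cv2) and the standard library are available. Lean on these libraries where they do the work, as an engineer would, in place of code of your own. Each camera call takes 0.05 s, during which the arm holds its last target.

## Working session

There is one attempt and no reset: what is moved stays moved. The work goes in short steps, Python scripts to look and compute and a tool call to move; the robot and the scene stay as the last step left them, time stands still between calls to the robot, and variables do not carry over. Pictures are saved under pics/ and viewed, and the job is handed in when it is done.

Besides the shell and the picture viewer there is one more tool, called in YAML: its name, and indented under it one key for each argument. send_rows: Moves the arm, as the interface text tells. Its arguments: {"type":"object","properties":{"rows":{"type":"string"},"force":{"type":"number"}},"required":["rows"]}

```bash
ls; mkdir -p pics
python3 - <<'E'
from bench import arm, eyes, ticket
import cv2
s=arm.get_state();print(s)
for n in("scene","top","wrist"):
    im=eyes.read_camera(n); cv2.imwrite(f"pics/{n}0.png",cv2.cvtColor(im,cv2.COLOR_RGB2BGR)); print(n,eyes.get_calibration(n))
E
```

```text
pics
{'clock': 0.0, 'q': array([ 1.11818409e+00,  2.59340000e-01,  1.53607801e+00, -5.24490800e-06,
        1.34799603e+00, -2.02822553e-01]), 'joint_vel': array([ 0.00010323, -0.00120264, -0.00174333,  0.00055478, -0.00195506,
        0.00027429]), 'tau': array([-2.16414650e-03, -4.46026826e+01, -2.90568709e+01, -5.54423550e-04,
        1.17307363e-02, -7.96625272e-07]), 'tool_pos': array([0.13571744, 0.5324521 , 0.23047834]), 'tcp_rot': array([[-9.68964579e-01,  2.47198337e-01, -7.91918265e-04],
       [ 2.47199341e-01,  9.68963258e-01, -1.64021708e-03],
       [ 3.61880768e-04, -1.78507392e-03, -9.99998341e-01]]), 'ft_force': array([ 0.79846205, -0.25105184, -0.36139308]), 'moment': array([ 0.03036262, -0.00796456,  0.00195587]), 'gripper_width': 0.08564521249240459}
scene {'camera_matrix': array([[424.87710736,   0.        , 252.21587977],
       [  0.        , 424.87710736, 187.14087926],
       [  0.        ,   0.        ,   1.        ]]), 'rvec': array([ 2.09875713,  1.15145813, -0.46211627]), 'tvec': array([-0.34187073, -0.26047544,  1.68030009])}
top {'camera_matrix': array([[409.10280419,   0.        , 257.13449793],
       [  0.        , 409.10280419, 196.44062905],
       [  0.        ,   0.        ,   1.        ]]), 'rvec': array([ 1.97575568, -2.25697451,  0.22833675]), 'tvec': array([0.06883478, 0.60445663, 1.05310232])}
wrist {'camera_matrix': array([[297.31863964,   0.        , 252.31820662],
       [  0.        , 297.31863964, 193.6896651 ],
       [  0.        ,   0.        ,   1.        ]]), 'tool_from_camera': array([[ 7.42823672e-04, -9.55119719e-01, -2.96219126e-01,
         7.65155031e-02],
       [ 9.99999629e-01,  8.38547692e-04, -1.96104958e-04,
         5.29915330e-04],
       [ 4.35697576e-04, -2.96218870e-01,  9.55119988e-01,
        -1.43594050e-01],
       [ 0.00000000e+00,  0.00000000e+00,  0.00000000e+00,
         1.00000000e+00]])}
```

View pics/scene0.png

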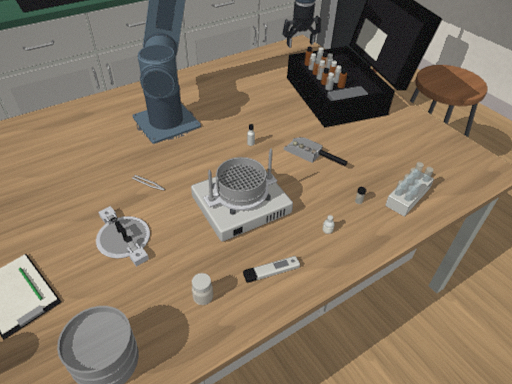

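View pics/top0.png

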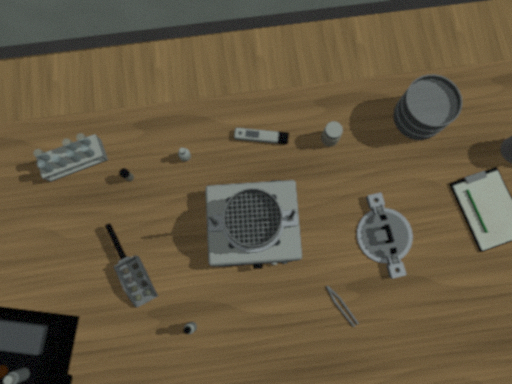

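View pics/wrist0.png

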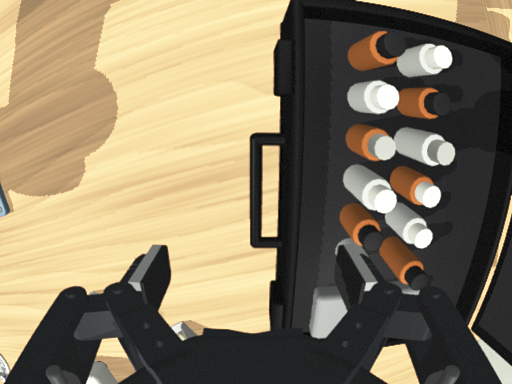

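The top view shows the shaker at about (253,222), the lid at (385,236) with its blocks at (376,201) and (397,269), and the scoop at about (135,280) with its handle towards (110,228). The vial is near (125,174), the bottle (184,154), the jar (332,131), the meter (262,136) and a white-capped vial (189,328). I'll write helpers and measure these.

```bash
cat > h.py <<'E'
import numpy as np, cv2
from bench import arm, eyes, ticket
def RT(n):
    c=eyes.get_calibration(n); return c["camera_matrix"],cv2.Rodrigues(c["rvec"])[0],np.array(c["tvec"]).reshape(3)
def onplane(n,uv,z):
    K,R,t=RT(n); uv=np.atleast_2d(uv).astype(float)
    d=(np.linalg.inv(K)@np.c_[uv,np.ones(len(uv))].T).T@R
    o=-R.T@t
    return o+d*((z-o[2])/d[:,2])[:,None]
def proj(n,P):
    K,R,t=RT(n); P=np.atleast_2d(P); c=P@R.T+t; p=c@K.T; return p[:,:2]/p[:,2:]
def wproj(P,pos,rot):
    c=eyes.get_calibration("wrist");T=c["tool_from_camera"];K=c["camera_matrix"]
    Pt=(np.atleast_2d(P)-pos)@rot; pc=(Pt-T[:3,3])@T[:3,:3]
    r=np.linalg.norm(pc[:,:2],axis=1); th=np.arctan2(r,pc[:,2]); 
    return np.c_[K[0,0]*th*pc[:,0]/r+K[0,2],K[1,1]*th*pc[:,1]/r+K[1,2]]
def wplane(uv,z,pos,rot):
    c=eyes.get_calibration("wrist");T=c["tool_from_camera"];K=c["camera_matrix"]
    uv=np.atleast_2d(uv).astype(float); d=(uv-[K[0,2],K[1,2]])/K[0,0]; th=np.linalg.norm(d,axis=1)
    pc=np.c_[d/th[:,None]*np.sin(th)[:,None],np.cos(th)]
    dw=pc@T[:3,:3].T@rot.T; o=pos+rot@T[:3,3]
    return o+dw*((z-o[2])/dw[:,2])[:,None]
def save(n,name,crop=None,s=1):
    im=cv2.cvtColor(eyes.read_camera(n),cv2.COLOR_RGB2BGR); cv2.imwrite(f"pics/{name}_raw.png",im)
    if crop: x0,y0,x1,y1=crop; im=im[y0:y1,x0:x1]
    if s!=1: im=cv2.resize(im,None,fx=s,fy=s,interpolation=cv2.INTER_CUBIC)
    cv2.imwrite(f"pics/{name}.png",im)
E
python3 - <<'E'
from h import *
np.set_printoptions(precision=4,suppress=True)
for k,uv,z in [("sieve",(253,218),.144),("rodL?",(211,220),.199),("rodR?",(294,215),.199),("lid",(385,236),.01),("b1",(376,201),.025),("b2",(397,269),.025),("scoop",(137,282),.02),("hnd",(110,228),.035),("vial",(125,174),.05),("bottle",(184,154),.06),("jar",(332,131),.07),("meter",(262,136),.02),("vial2",(189,328),.05),]:
    print(k,onplane("top",uv,z)[0])
im=cv2.imread("pics/top0.png")
a=cv2.resize(im[150:310,190:430],None,fx=3.3,fy=3.3,interpolation=cv2.INTER_CUBIC); cv2.imwrite("pics/t_a.png",a)
b=cv2.resize(im[210:315,90:175],None,fx=5.7,fy=5.7,interpolation=cv2.INTER_CUBIC); cv2.imwrite("pics/t_b.png",b)
im=cv2.imread("pics/scene0.png")
c=cv2.resize(im[120:280,80:360],None,fx=2.8,fy=2.8,interpolation=cv2.INTER_CUBIC); cv2.imwrite("pics/s_a.png",c)
E
```

```text
sieve [0.5385 0.0079 0.144 ]
rodL? [0.5386 0.107  0.199 ]
rodR? [ 0.5245 -0.0883  0.199 ]
lid [ 0.4594 -0.3526  0.01  ]
b1 [ 0.5585 -0.3418  0.025 ]
b2 [ 0.366  -0.3626  0.025 ]
scoop [0.425  0.3413 0.02  ]
hnd [0.5794 0.3998 0.035 ]
vial [0.7224 0.3441 0.05  ]
bottle [0.7552 0.1743 0.06  ]
jar [ 0.7638 -0.2435  0.07  ]
meter [ 0.793  -0.0507  0.02  ]
vial2 [0.2901 0.2082 0.05  ]
```

View pics/t_a.png

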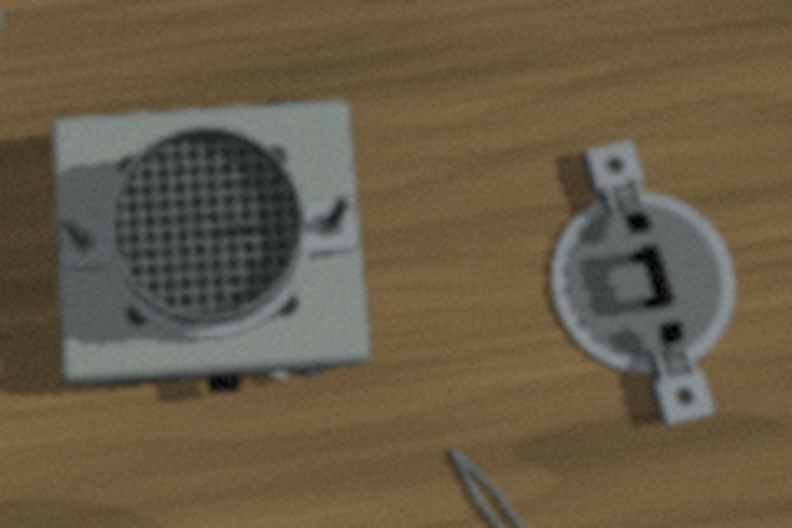

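View pics/t_b.png

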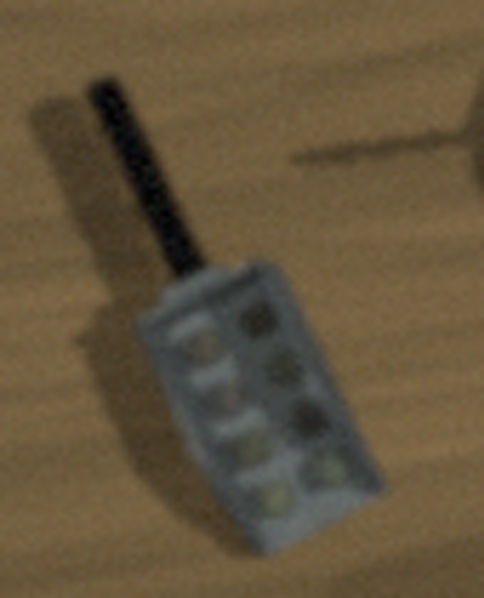

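View pics/s_a.png

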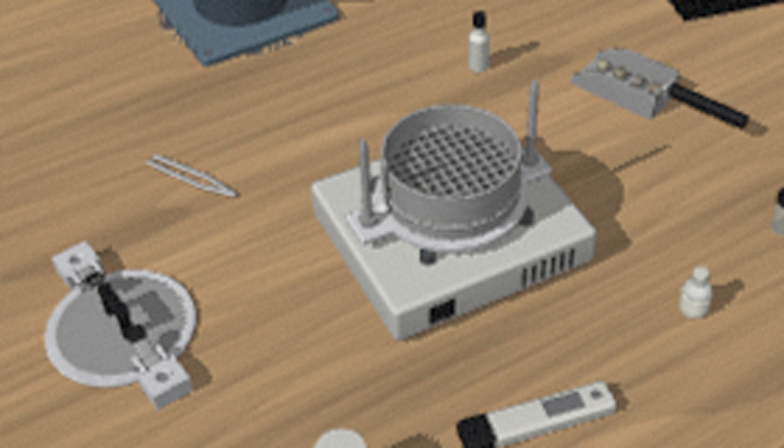

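Run:
```python
from h import *
np.set_printoptions(precision=4,suppress=True)
f=lambda l,z:onplane("top",np.array(l)/5.7+[90,210],z)
h=f([(103,84),(188,268)],.043); m=f([(262,553),(385,487)],.008); b=f([(150,315),(265,262)],.04)
print(h,m,b); d=h[0]-h[1]; print(np.degrees(np.arctan2(d[1],d[0])),np.linalg.norm(d)); mm=m.mean(0); d=h[0]-mm; print(np.degrees(np.arctan2(d[1],d[0])),np.linalg.norm(d))
def tri(a,b):
    Ps=[]
    for n in("top","scene"):
        K,R,t=RT(n);Ps.append(K@np.c_[R,t])
    X=cv2.triangulatePoints(Ps[0],Ps[1],np.array(a,float).reshape(2,1),np.array(b,float).reshape(2,1));X=X[:3,0]/X[3]
    return X,proj("top",X)-a,proj("scene",X)-b
print(tri((211,216.5),(271.1,149.5)),tri((293.5,211.5),(209.6,171)))
c=onplane("top",np.array([(55,120),(347,102),(368,357),(65,380)])/3.3+[190,150],.06);print(c)
print(c.mean(0),[np.degrees(np.arctan2(*(c[i]-c[j])[1::-1])) for i,j in((0,1),(3,2),(0,3),(1,2))])
s=onplane("top",np.array([(209,219)])/3.3+[190,150],.144);print(s)
l=onplane("top",np.array([(614,164),(685,397)])/3.3+[190,150],.022);print(l,l.mean(0),np.linalg.norm(l[0]-l[1]))
s=arm.get_state();R=s["tcp_rot"]
# predicted target above scoop
```

```text
[[0.5876 0.4018 0.043 ]
 [0.4949 0.3673 0.043 ]] [[0.3596 0.3524 0.008 ]
 [0.3823 0.292  0.008 ]] [[0.4756 0.3874 0.04  ]
 [0.4932 0.3319 0.04  ]]
20.4211366994088 0.0989544959646813
20.164944452835396 0.2335160365821803
(array([0.55  , 0.11  , 0.1918]), array([[-1.4308, -0.6149]]), array([[-1.1406,  0.1673]])) (array([ 0.5352, -0.088 ,  0.1893]), array([[-0.6634, -0.2331]]), array([[-0.5524,  0.0183]]))
[[ 0.6548  0.1216  0.06  ]
 [ 0.6379 -0.1211  0.06  ]
 [ 0.4277 -0.1061  0.06  ]
 [ 0.4418  0.1367  0.06  ]]
[0.5405 0.0078 0.06  ] [np.float64(86.01854122332934), np.float64(86.6906496824158), np.float64(-4.037383354814934), np.float64(-4.086084799000843)]
[[0.5425 0.0066 0.144 ]]
[[ 0.5626 -0.3436  0.022 ]
 [ 0.3623 -0.3644  0.022 ]] [ 0.4625 -0.354   0.022 ] 0.2013798076587371
```

```bash
cat >> h.py <<'E'
from scipy.spatial.transform import Rotation as Ro
def Rtool(yaw_ty,pitch=0):
    """tool pointing down with tool y at world angle yaw_ty (deg); pitch>0 then turns about tool y (deg)"""
    a=np.radians(yaw_ty); y=np.array([np.cos(a),np.sin(a),0]); z=np.array([0,0,-1.]); R=np.c_[np.cross(y,z),y,z]
    return R@Ro.from_rotvec([0,np.radians(pitch),0]).as_matrix()
def rel(P,R,P0=None,R0=None):
    s=arm.get_state(); P0=s["tool_pos"] if P0 is None else P0; R0=s["tcp_rot"] if R0 is None else R0
    d=R0.T@(np.array(P)-P0); r=Ro.from_matrix(R0.T@R).as_rotvec(degrees=True); return np.round(np.r_[d,r],4)
E
python3 - <<'E'
from h import *
print(rel([.52,.377,.14],Rtool(110.2)),rel([.40,.42,.21],Rtool(110.2)))
E
```

```text
[ -0.4108  -0.0556   0.0907  -0.0725  -0.0372 -34.5115] [-2.83800e-01 -4.37000e-02  2.07000e-02 -7.25000e-02 -3.72000e-02
 -3.45115e+01]
```

send_rows:
  rows: "-0.284 -0.044 0.02 0 0 -34.5 1; -0.284 -0.044 0.02 0 0 -34.5 1; -0.284 -0.044 0.02 0 0 -34.5 1; -0.284 -0.044 0.02 0 0 -34.5 1; -0.411 -0.056 0.091 0 0 -34.5 1; -0.411 -0.056 0.091 0 0 -34.5 1; -0.411 -0.056 0.091 0 0 -34.5 1; -0.411 -0.056 0.091 0 0 -34.5 1; -0.411 -0.056 0.091 0 0 -34.5 1; -0.411 -0.056 0.091 0 0 -34.5 1; -0.411 -0.056 0.091 0 0 -34.5 1"
  force: 90

```text
clock: 1.25
tool_pos: [0.5205, 0.3761, 0.1389]
tcp_rot: [[-0.939, -0.343, -0.003], [-0.343, 0.939, -0.001], [0.003, 0.0, -1.0]]
ft_force: [0.0, 0.9, 0.1]
gripper_width: 0.0853
```

Run:
```python
from h import *
s=arm.get_state();np.savez("w1.npz",p=s["tool_pos"],r=s["tcp_rot"]);print(s["tool_pos"],s["clock"])
save("wrist","w1",None,1.5)
```

```text
[0.52048824 0.37609639 0.13894683] 1.25
```

View pics/w1.png

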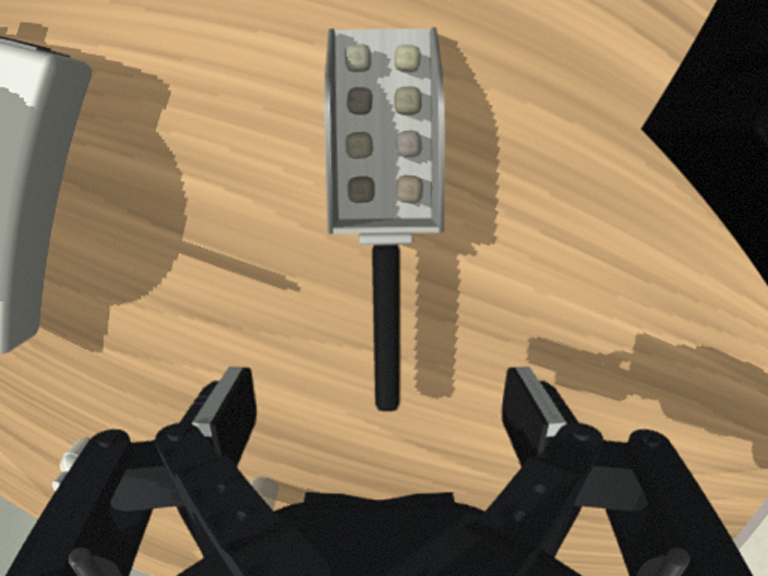

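The wrist view shows the scoop well aligned with the tool: mouth corners at (331,29) and (436,28), handle from (386,245) to (387,408), and 8 stones in 2 columns of 4.

Run:
```python
from h import *
np.set_printoptions(precision=4,suppress=True)
w=np.load("w1.npz");p,r=w["p"],w["r"]
f=lambda l,z:wplane(np.array(l)/1.5,z,p,r)
h=f([(386.5,408),(386,247)],.043); m=f([(331,29),(436,28)],.014);bk=f([(333,232),(442,232)],.04)
print(h,m,bk,np.linalg.norm(m[0]-m[1]),np.linalg.norm(bk[0]-bk[1]))
mm=m.mean(0); d=h[0]-mm; a=np.arctan2(d[1],d[0]); print(np.degrees(a),np.linalg.norm(d[:2]))
u=np.array([np.cos(a),np.sin(a)]); print(mm[:2]+62*.001*u, h[0][:2]-.176*u, bk.mean(0)[:2]-.062*u)
o=(mm[:2]+.062*u+ h[0][:2]-.176*u)/2
g=o+.1*u;print(o,g,rel([*g,.015],Rtool(90+np.degrees(a))))
```

```text
[[0.5889 0.4075 0.043 ]
 [0.4934 0.3715 0.043 ]] [[0.3833 0.2968 0.014 ]
 [0.3609 0.3552 0.014 ]] [[0.4959 0.3413 0.04  ]
 [0.4751 0.3979 0.04  ]] 0.0625907264085699 0.06030692086085107
20.594240500570077 0.2316102628736233
[0.4302 0.3478] [0.4242 0.3455] [0.4275 0.3478]
[0.4272 0.3467] [0.5208 0.3818] [-0.0028  0.0042  0.1248  0.0205 -0.0943 -0.4471]
```

send_rows:
  rows: "-0.002 0.004 0.05 0 0 -0.4 1; -0.002 0.004 0.10 0 0 -0.4 1; -0.002 0.004 0.124 0 0 -0.4 1; -0.002 0.004 0.124 0 0 -0.4 1; -0.002 0.004 0.124 0 0 -0.4 0; -0.002 0.004 0.124 0 0 -0.4 0; -0.002 0.004 0.124 0 0 -0.4 0; -0.002 0.004 0.124 0 0 -0.4 0; -0.002 0.004 0.124 0 0 -0.4 0; -0.002 0.004 0.124 0 0 -0.4 0; -0.002 0.004 0.124 0 0 -0.4 0; -0.002 0.004 0.124 0 0 -0.4 0"
  force: 90

```text
clock: 2.5
tool_pos: [0.5215, 0.3817, 0.0176]
tcp_rot: [[-0.936, -0.351, 0.001], [-0.351, 0.936, 0.001], [-0.002, 0.0, -1.0]]
ft_force: [-0.5, -1.3, 6.8]
gripper_width: 0.0142
```

send_rows:
  rows: "0 0 -0.03 0 0 0 0; 0 0 -0.07 0 0 0 0; 0 0 -0.12 0 0 0 0; 0 0 -0.17 0 0 0 0; 0 0 -0.22 0 0 0 0; 0 0 -0.25 0 0 0 0; 0 0 -0.25 0 0 0 0; 0 0 -0.25 0 0 0 0"

```text
clock: 3.3
tool_pos: [0.5207, 0.3814, 0.2661]
tcp_rot: [[-0.936, -0.351, 0.0], [-0.351, 0.936, 0.0], [-0.0, 0.0, -1.0]]
ft_force: [0.4, -0.9, -2.6]
gripper_width: 0.0144
```

Run:
```python
from h import *
np.set_printoptions(precision=4,suppress=True)
s=arm.get_state();np.savez("w2.npz",p=s["tool_pos"],r=s["tcp_rot"]);print(s["tool_pos"],s["clock"])
save("wrist","w2",None,1.5)
a=np.radians(-4);u=np.array([np.cos(a),np.sin(a)]);C=np.array([.541,.008])
g=C+(-.03+.162)*u
print(rel([*g,.268],Rtool(86)),np.r_[g])
```

```text
[0.5207 0.3814 0.2661] 3.3
[-0.0085 -0.4115 -0.0034 -0.0509 -0.1561 24.5775] [ 0.6727 -0.0012]
```

View pics/w2.png

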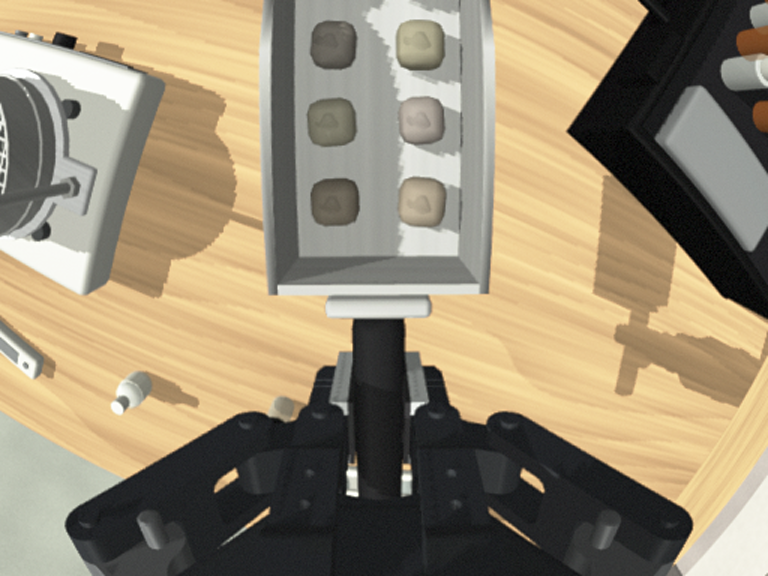

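send_rows:
  rows: "-0.001 -0.04 -0.003 0 0 2.5 0; -0.002 -0.08 -0.003 0 0 5 0; -0.003 -0.125 -0.003 0 0 8 0; -0.004 -0.17 -0.003 0 0 11 0; -0.005 -0.215 -0.003 0 0 13.5 0; -0.006 -0.26 -0.003 0 0 16 0; -0.007 -0.305 -0.003 0 0 18.5 0; -0.008 -0.35 -0.003 0 0 21 0; -0.008 -0.39 -0.003 0 0 23.5 0; -0.008 -0.411 -0.003 0 0 24.6 0; -0.008 -0.411 -0.003 0 0 24.6 0; -0.008 -0.411 -0.003 0 0 24.6 0"

```text
clock: 4.55
tool_pos: [0.6721, -0.0002, 0.267]
tcp_rot: [[-0.998, 0.07, -0.004], [0.07, 0.998, 0.002], [0.004, 0.001, -1.0]]
ft_force: [0.0, 0.4, -1.5]
gripper_width: 0.0143
```

Run:
```python
from h import *
np.set_printoptions(precision=4,suppress=True)
s=arm.get_state();np.savez("w3.npz",p=s["tool_pos"],r=s["tcp_rot"]);print(s["tool_pos"],s["tcp_rot"],s["clock"])
save("wrist","w3",None,1.5)
save("top","t3",(180,120,330,290),4)
save("scene","s3",(140,80,340,260),4)
```

```text
[ 0.6721 -0.0002  0.267 ] [[-0.9975  0.0705 -0.004 ]
 [ 0.0705  0.9975  0.0015]
 [ 0.0041  0.0013 -1.    ]] 4.55
```

View pics/w3.png

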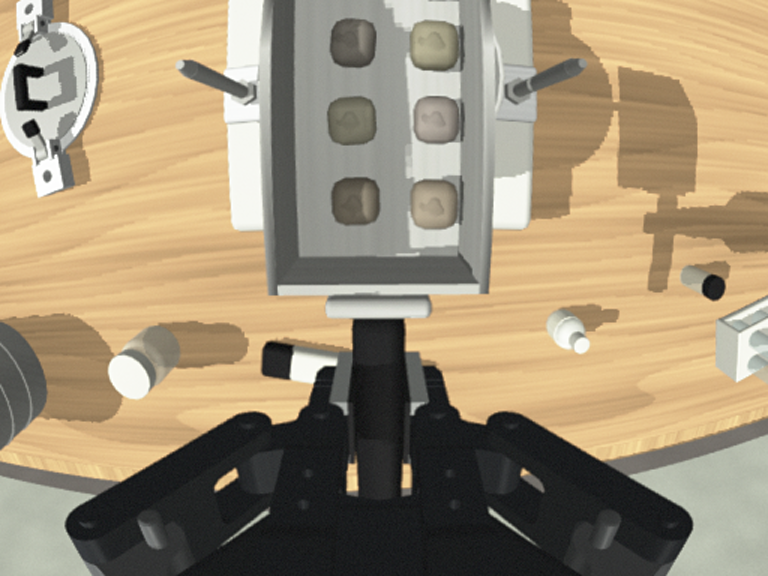

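View pics/t3.png

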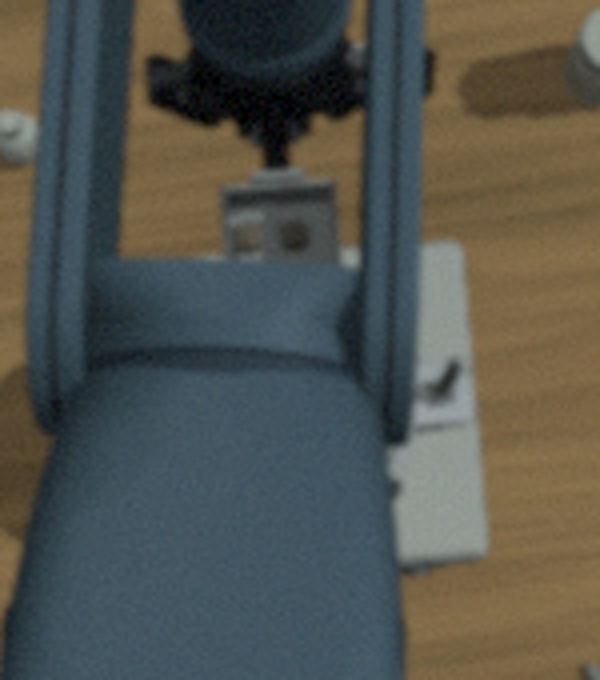

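View pics/s3.png

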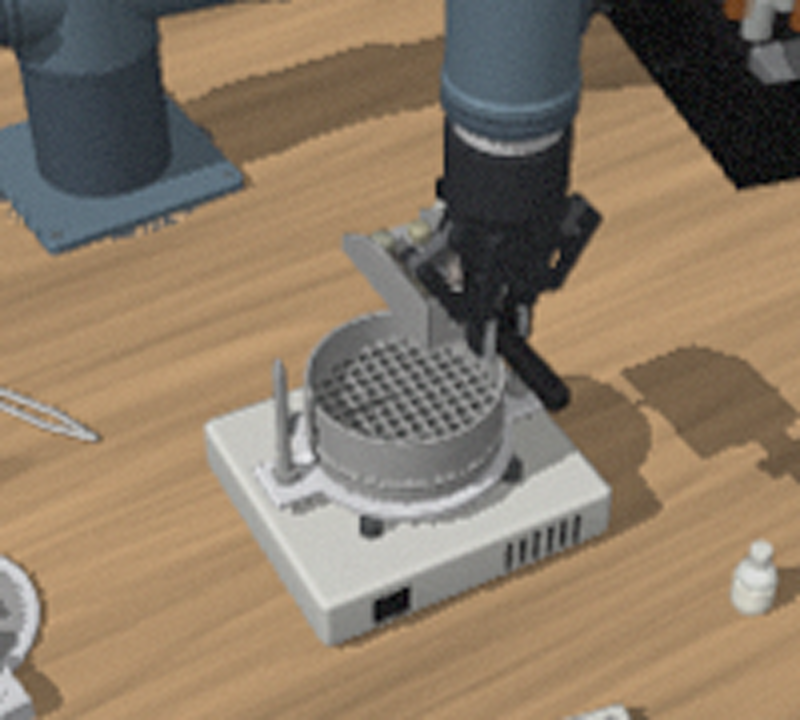

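Run:
```python
from h import *
np.set_printoptions(precision=4,suppress=True)
w=np.load("w3.npz");p,r=w["p"],w["r"]
t=wplane(np.array([(583,64),(180,65)])/1.5,.199,p,r);d=t[0]-t[1]
print(t,t.mean(0),np.linalg.norm(d),np.degrees(np.arctan2(d[1],d[0])))
b=wplane(np.array([(515,94),(247,94)])/1.5,.078,p,r);print(b,b.mean(0))
# scoop in tool frame: back top edge
T=lambda px,z:(wplane(np.array(px)/1.5,z,p,r)-p)@r
for z in (.267-.0176+.040,): print(T([(272,290),(490,290)],z+0))
print(T([(353,42),(435,44),(352,120),(436,120),(355,200),(434,202)],.267-.0176+.003+.014))
```

```text
[[ 0.5501  0.1116  0.199 ]
 [ 0.5372 -0.089   0.199 ]] [0.5436 0.0113 0.199 ] 0.2009952367344456 86.31686426147884
[[ 0.5508  0.1122  0.078 ]
 [ 0.5371 -0.0889  0.078 ]] [0.544  0.0117 0.078 ]
[[ 0.0389 -0.0303 -0.0223]
 [ 0.039   0.0331 -0.0222]]
[[ 0.1145 -0.0076  0.0011]
 [ 0.1141  0.0186  0.0011]
 [ 0.0883 -0.0078  0.001 ]
 [ 0.0886  0.0189  0.001 ]
 [ 0.0623 -0.007   0.0008]
 [ 0.0618  0.0187  0.0009]]
```

```bash
cat >> h.py <<'E'
C=np.array([.5436,.0113]); A=np.radians(-3.7); UX=np.array([np.cos(A),np.sin(A)]); UY=np.array([-np.sin(A),np.cos(A)])
LIP=np.array([.163,.0055,.0146])
def loc(P): return np.array([(P[:2]-C)@UX,(P[:2]-C)@UY,P[2]-.118])
def liptarget(xl,zl,pitch,yl=0.):
    R=Rtool(86.3,-pitch); w=np.r_[C+xl*UX+yl*UY,zl]; return w-R@LIP,R
def lipnow():
    s=arm.get_state(); P=s["tool_pos"]+s["tcp_rot"]@LIP; return loc(P),np.degrees(np.arcsin(-s["tcp_rot"][2,0])),s["clock"]
E
python3 - <<'E'
from h import *
np.set_printoptions(precision=4,suppress=True)
print(lipnow())
for p,z in((0,.22),(9,.18),(17,.143)):
    P,R=liptarget(-.03,z,p); print(P,rel(P,R))
E
```

```text
(array([-0.034 ,  0.0044,  0.1364]), np.float64(-0.0783860576887823), 4.7)
[ 0.676  -0.0028  0.2346] [-0.004  -0.0038  0.0341  0.0376 -0.0783 -0.1996]
[ 0.6717 -0.0025  0.2199] [ 0.0003 -0.0038  0.0488  0.0218 -9.0783 -0.2021]
[ 0.6646 -0.002   0.2046] [  0.0073  -0.0039   0.0641   0.0077 -17.0783  -0.2037]
```

send_rows:
  rows: "-0.001 -0.001 0.010 0 -2 0 0; -0.001 -0.002 0.025 0 -5 -0.1 0; 0 -0.003 0.037 0 -8 -0.2 0; 0.003 -0.004 0.05 0 -11 -0.2 0; 0.005 -0.004 0.06 0 -14 -0.2 0; 0.007 -0.004 0.064 0 -16 -0.2 0; 0.007 -0.004 0.064 0 -17 -0.2 0; 0.007 -0.004 0.064 0 -17 -0.2 0"

```text
clock: 5.5
tool_pos: [0.665, -0.0027, 0.2057]
tcp_rot: [[-0.954, 0.065, 0.292], [0.062, 0.998, -0.019], [-0.292, -0.0, -0.956]]
ft_force: [0.1, 0.2, -2.2]
gripper_width: 0.0145
```

Run:
```python
from h import *
print(lipnow())
save("wrist","w4")
save("scene","s4",(190,120,310,220),5)
```

```text
(array([-0.0295909 , -0.00060164,  0.02610946]), np.float64(16.999343058853338), 5.5)
```

View pics/w4.png

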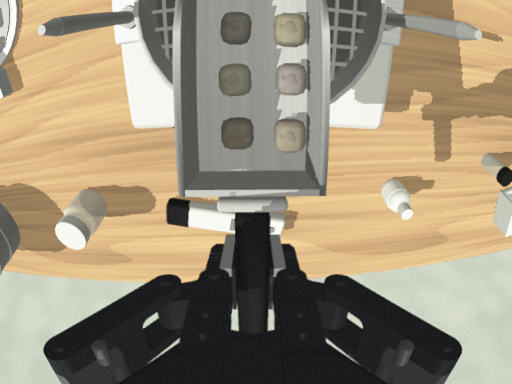

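View pics/s4.png

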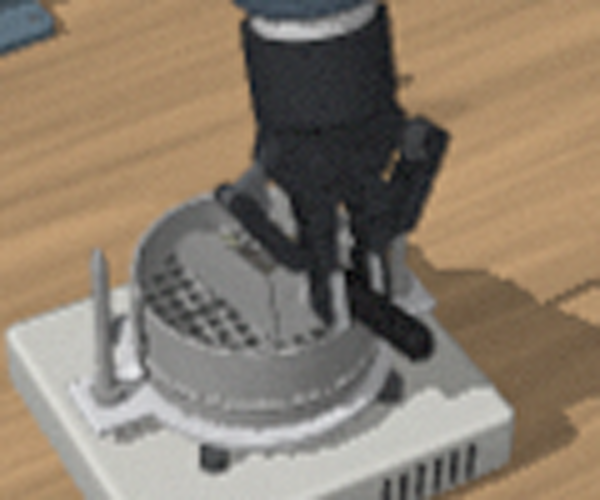

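send_rows:
  rows: "-0.015 0 0 0 0 0 0; 0 0 0 0 0 0 0; -0.015 0 0 0 0 0 0; 0 0 0 0 0 0 0; -0.015 0 0 0 0 0 0; 0 0 0 0 0 0 0"

```text
clock: 6.2
tool_pos: [0.6693, -0.0046, 0.2074]
tcp_rot: [[-0.953, 0.067, 0.297], [0.063, 0.998, -0.021], [-0.298, -0.001, -0.955]]
ft_force: [0.1, -0.8, -1.3]
gripper_width: 0.0146
```

```bash
cat > stones.py <<'E'
from h import *
import sys
np.set_printoptions(precision=4,suppress=True)
l=lipnow();print(l); s=arm.get_state();p,r=s["tool_pos"],s["tcp_rot"]
save("wrist",sys.argv[1]); save("scene",sys.argv[1]+"s",(190,120,310,220),5)
im=cv2.imread(f"pics/{sys.argv[1]}_raw.png").astype(int)
im2=cv2.imread(f"pics/{sys.argv[1]}.png")
b=cv2.imread(f"pics/{sys.argv[1]}s.png")
b=cv2.resize(b,(461,384)); a=cv2.resize(im2[:200,130:390],(338,260))
cv2.imwrite(f"pics/{sys.argv[1]}c.png",np.hstack([np.vstack([a,np.zeros((124,338,3),np.uint8)]),b]))
E
python3 stones.py w5
```

```text
(array([-0.0248, -0.002 ,  0.0269]), np.float64(17.312038805765415), 6.2)
```

View pics/w5c.png

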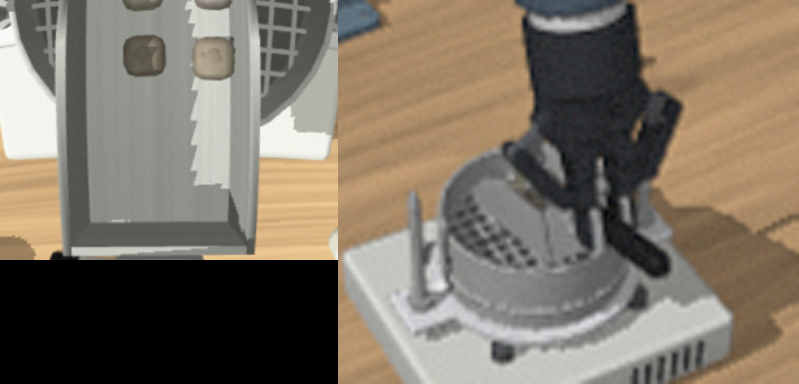

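send_rows:
  rows: "-0.004 0.001 0.001 0 0 0 0; -0.009 0.002 0.003 0 0 0 0; -0.014 0.002 0.004 0 0 0 0; -0.014 0.002 0.004 0 0 0 0"

```text
clock: 6.7
tool_pos: [0.6815, -0.003, 0.2058]
tcp_rot: [[-0.954, 0.067, 0.293], [0.063, 0.998, -0.02], [-0.293, -0.001, -0.956]]
ft_force: [0.9, 0.8, -1.6]
gripper_width: 0.0142
```

```bash
python3 stones.py w6
```

```text
(array([-0.013 ,  0.0004,  0.026 ]), np.float64(17.050008120292834), 6.7)
```

View pics/w6c.png

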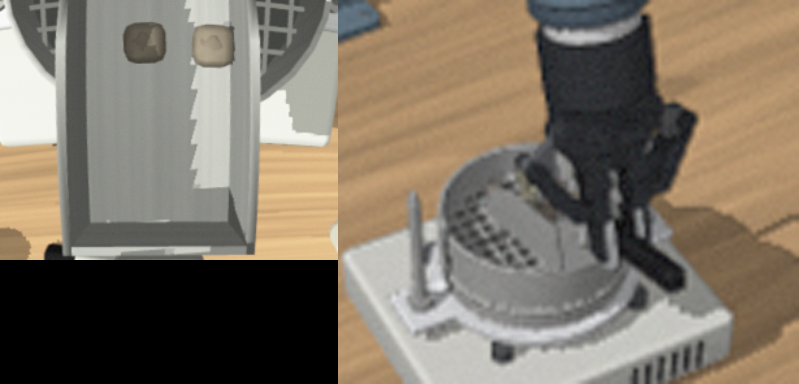

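send_rows:
  rows: "0.008 0 0 0 0 0 0; 0 0 0 0 0 0 0; 0 0 0 0 0 0 0"

```text
clock: 7.1
tool_pos: [0.6811, -0.0031, 0.2062]
tcp_rot: [[-0.954, 0.067, 0.293], [0.064, 0.998, -0.02], [-0.294, -0.001, -0.956]]
ft_force: [-0.1, -0.3, -1.9]
gripper_width: 0.0142
```

```bash
python3 stones.py w7
```

```text
(array([-0.0134,  0.0003,  0.0263]), np.float64(17.085896239593264), 7.1)
```

View pics/w7c.png

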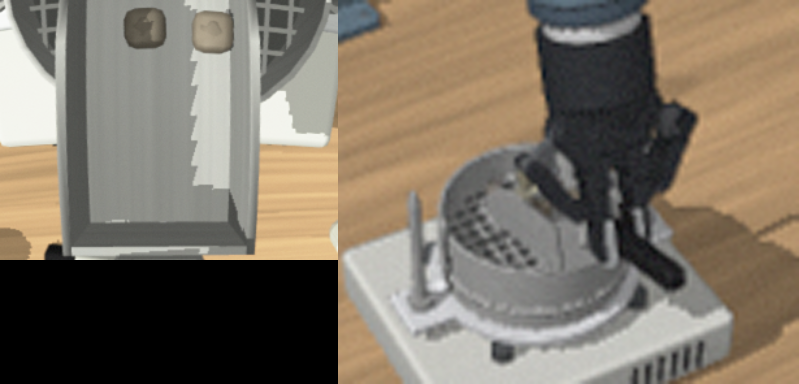

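send_rows:
  rows: "-0.003 0 0.001 0 0 0 0; -0.008 0 0.002 0 0 0 0; -0.013 0 0.004 0 0 0 0; -0.018 0 0.005 0 0 0 0; -0.023 0 0.007 0 0 0 0; -0.028 0 0.0085 0 0 0 0; -0.033 0 0.01 0 0 0 0; -0.033 0 0.01 0 0 0 0"

```text
clock: 8.0
tool_pos: [0.7154, -0.0053, 0.2055]
tcp_rot: [[-0.954, 0.067, 0.292], [0.064, 0.998, -0.02], [-0.293, -0.001, -0.956]]
ft_force: [-0.8, -0.2, -1.3]
gripper_width: 0.0146
```

```bash
python3 stones.py w8
```

```text
(array([0.0209, 0.0003, 0.0259]), np.float64(17.01723213863792), 8.0)
```

View pics/w8c.png

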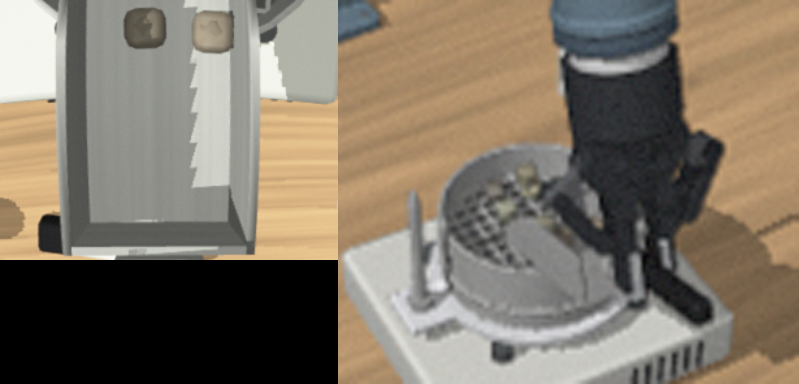

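send_rows:
  rows: "-0.015 0 0 0 0 0 0; 0 0 0 0 0 0 0; -0.012 0 0 0 0 0 0; 0 0 0 0 0 0 0; 0 0 0 0 0 0 0"

```text
clock: 8.6
tool_pos: [0.7133, -0.0049, 0.2051]
tcp_rot: [[-0.955, 0.066, 0.29], [0.063, 0.998, -0.02], [-0.29, -0.0, -0.957]]
ft_force: [-0.4, -0.5, -2.2]
gripper_width: 0.0146
```

```bash
python3 stones.py w9
```

```text
(array([0.0187, 0.0006, 0.0258]), np.float64(16.887320146183313), 8.6)
```

View pics/w9c.png

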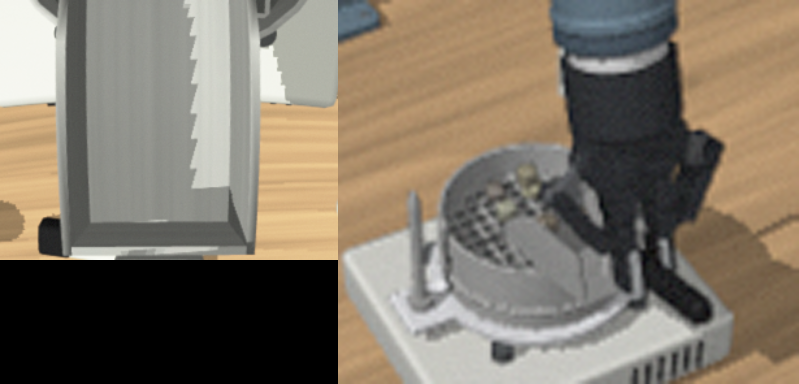

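send_rows:
  rows: "-0.003 0 0.001 0 0 0 0; -0.008 0 0.002 0 0 0 0; -0.013 0 0.004 0 0 0 0; -0.018 0 0.005 0 0 0 0; -0.023 0 0.006 0 0 0 0; -0.023 0 0.006 0 0 0 0"

```text
clock: 9.3
tool_pos: [0.7392, -0.0069, 0.2066]
tcp_rot: [[-0.954, 0.067, 0.292], [0.064, 0.998, -0.02], [-0.293, -0.001, -0.956]]
ft_force: [0.6, 1.3, -1.5]
gripper_width: 0.0144
```

```bash
python3 stones.py w10
```

```text
(array([0.0448, 0.0002, 0.0269]), np.float64(17.025215787447625), 9.3)
```

View pics/w10c.png

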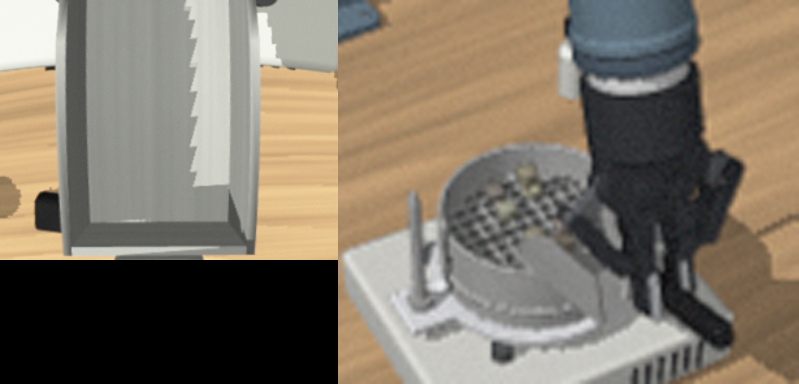

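send_rows:
  rows: "-0.013 0 0 0 0 0 0; 0 0 0 0 0 0 0; -0.012 0 0 0 0 0 0; 0 0 0 0 0 0 0; -0.012 0 0 0 0 0 0; 0 0 0 0 0 0 0; 0 0 0 0 0 0 0"

```text
clock: 10.1
tool_pos: [0.7371, -0.0065, 0.2061]
tcp_rot: [[-0.955, 0.066, 0.29], [0.063, 0.998, -0.02], [-0.29, -0.0, -0.957]]
ft_force: [-0.5, 0.3, -2.1]
gripper_width: 0.0145
```

```bash
python3 stones.py w11
```

```text
(array([0.0425, 0.0005, 0.0267]), np.float64(16.88568369511578), 10.1)
```

View pics/w11c.png

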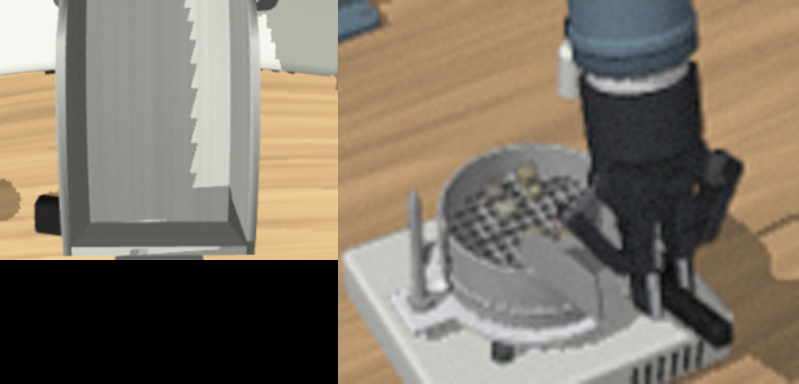

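send_rows:
  rows: "-0.013 0 0 0 0 0 0; 0 0 0 0 0 0 0; -0.004 0 -0.012 0 0 0 0; -0.012 0 -0.04 0 0 0 0; -0.02 0 -0.065 0 5 0 0; -0.025 0 -0.085 0 11 0 0; -0.025 0 -0.085 0 17 0 0; -0.025 0 -0.085 0 17 0 0"

```text
clock: 11.0
tool_pos: [0.7398, -0.0073, 0.2945]
tcp_rot: [[-0.998, 0.067, -0.001], [0.067, 0.998, -0.001], [0.001, -0.001, -1.0]]
ft_force: [1.4, -0.1, -3.1]
gripper_width: 0.0144
```

```bash
python3 stones.py w12
python3 - <<'E'
from h import *
print(rel([.5215,.3817,.268],Rtool(110.5)))
E
```

```text
(array([ 0.034, -0.   ,  0.162]), np.float64(-0.04226704940470291), 11.0)
[  0.242    0.3731   0.0257  -0.0296   0.0389 -24.313 ]
```

View pics/w12c.png

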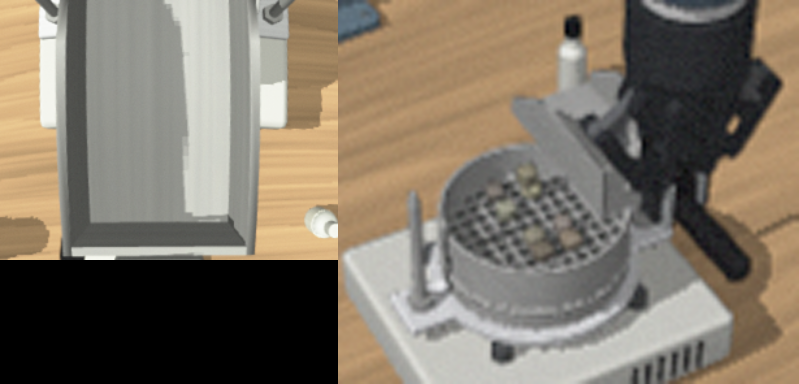

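send_rows:
  rows: "0.02 0.03 0.002 0 0 -2 0; 0.044 0.068 0.004 0 0 -4.4 0; 0.07 0.108 0.008 0 0 -7 0; 0.096 0.148 0.01 0 0 -9.6 0; 0.122 0.188 0.013 0 0 -12.3 0; 0.148 0.228 0.015 0 0 -15 0; 0.174 0.268 0.018 0 0 -17.5 0; 0.2 0.308 0.02 0 0 -20 0; 0.225 0.347 0.024 0 0 -22.5 0; 0.242 0.373 0.026 0 0 -24.3 0; 0.242 0.373 0.026 0 0 -24.3 0; 0.242 0.373 0.026 0 0 -24.3 0"

```text
clock: 12.3
tool_pos: [0.5195, 0.3818, 0.2697]
tcp_rot: [[-0.936, -0.352, 0.002], [-0.352, 0.936, -0.0], [-0.002, -0.001, -1.0]]
ft_force: [-0.5, -0.4, -1.6]
gripper_width: 0.0145
```

Run:
```python
from h import *
np.set_printoptions(precision=4,suppress=True)
s=arm.get_state();print(s["clock"],rel([.5215,.3817,.0176],Rtool(110.5)))
save("top","t13",(205,170,305,270),6); save("scene","s13",(190,140,300,230),6)
```

```text
12.3 [-0.0014 -0.0007  0.2521 -0.042   0.1102  0.0856]
```

View pics/t13.png

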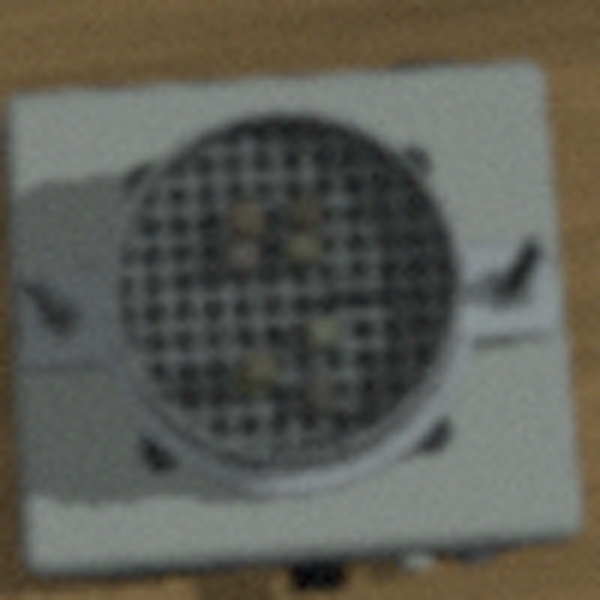

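View pics/s13.png

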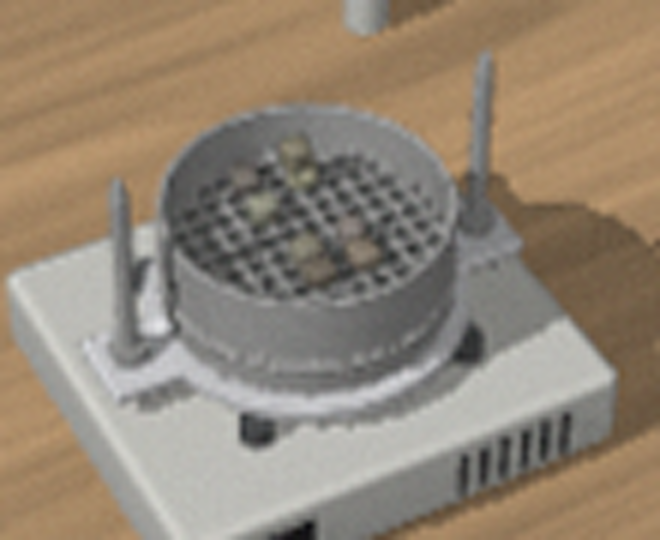

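Run:
```python
from h import *
np.set_printoptions(precision=1,suppress=True)
for q in [(243,177),(262,207),(295,150),(303,175),(305,245),(315,265),(352,225),(362,250)]:
  uv=np.array(q)/6+[190,140]
  for z in(.125,.139): 
    P=onplane("scene",uv,z)[0]; print(q,z,loc(P)*1000,(proj("top",P)[0]-[205,170])*6)
for q in [(245,215),(243,257),(302,210),(302,245),(322,330),(255,375),(265,360),(318,390)]:
    print("top",q,loc(onplane("top",np.array(q)/6+[205,170],.126)[0])*1000)
```

```text
(243, 177) 0.125 [-43.4 -12.    7. ] [314.2 384. ]
(243, 177) 0.139 [-29.4 -18.9  21. ] [328.5 345.6]
(262, 207) 0.125 [-18.8 -13.9   7. ] [314.7 325.7]
(262, 207) 0.139 [ -5.3 -20.7  21. ] [328.8 287.9]
(295, 150) 0.125 [-49.2  21.1   7. ] [236.4 403.3]
(295, 150) 0.139 [-35.2  13.7  21. ] [251.1 364.8]
(303, 175) 0.125 [-30.3  15.6   7. ] [246.5 357.6]
(303, 175) 0.139 [-16.6   8.3  21. ] [261.1 319.5]
(305, 245) 0.125 [15.8 -7.9  7. ] [295.1 245.8]
(305, 245) 0.139 [ 28.8 -14.8  21. ] [309.2 208.7]
(315, 265) 0.125 [ 30.7 -10.3   7. ] [298.3 210.9]
(315, 265) 0.139 [ 43.5 -17.2  21. ] [312.5 174.1]
(352, 225) 0.125 [14.1 19.7  7. ] [230.6 254.1]
(352, 225) 0.139 [27.1 12.3 21. ] [245.1 216.9]
(362, 250) 0.125 [32.3 15.3  7. ] [238.2 211.4]
(362, 250) 0.139 [45.  8. 21.] [252.7 174.5]
top (245, 215) [30.3 12.5  8. ]
top (243, 257) [12.4 14.5  8. ]
top (302, 210) [ 30.8 -11.8   8. ]
top (302, 245) [ 15.8 -10.8   8. ]
top (322, 330) [-21.  -16.8   8. ]
top (255, 375) [-38.   12.6   8. ]
top (265, 360) [-32.   8.   8.]
top (318, 390) [-46.1 -13.4   8. ]
```

In the far-left pile of the scene view, (295,150) and (303,175) match one blob at (255,375) in the top view. Two stones look stacked there, and the other six lie singly. I'll lay the scoop down, then inspect this from close up.

send_rows:
  rows: "-0.001 0 0.05 0 0 0 0; -0.001 0 0.1 0 0 0 0; -0.001 0 0.15 0 0 0 0; -0.001 0 0.2 0 0 0 0; -0.001 0 0.235 0 0 0 0; -0.001 0 0.246 0 0 0 0; -0.001 0 0.251 0 0 0 0; -0.001 0 0.253 0 0 0 0; -0.001 0 0.253 0 0 0 0"

```text
clock: 13.3
tool_pos: [0.5235, 0.3823, 0.0183]
tcp_rot: [[-0.937, -0.35, 0.004], [-0.35, 0.937, 0.001], [-0.004, -0.0, -1.0]]
ft_force: [0.3, -0.1, -0.6]
gripper_width: 0.0144
```

send_rows:
  rows: "0 0 0 0 0 0 0.6; 0 0 0 0 0 0 0.6; 0 0 0 0 0 0 0.6; 0 0 0 0 0 0 0.6; 0 0 -0.03 0 0 0 0.6; 0 0 -0.08 0 0 0 0.6; 0 0 -0.13 0 0 0 0.6; 0 0 -0.18 0 0 0 0.3; 0 0 -0.23 0 0 0 0; 0 0 -0.23 0 0 0 0; 0 0 -0.23 0 0 0 0"

```text
clock: 14.4
tool_pos: [0.5223, 0.3824, 0.248]
tcp_rot: [[-0.937, -0.35, 0.003], [-0.35, 0.937, 0.001], [-0.004, -0.0, -1.0]]
ft_force: [0.5, 0.1, -1.1]
gripper_width: -0.0001
```

Run:
```python
from h import *
np.set_printoptions(precision=4,suppress=True)
P=C+.09*UX; print(rel([*P,.25],Rtool(86.3)))
save("wrist","w14",None,1)
```

```text
[ 0.0278 -0.3919 -0.0021  0.0402  0.2092 24.1981]
```

View pics/w14.png

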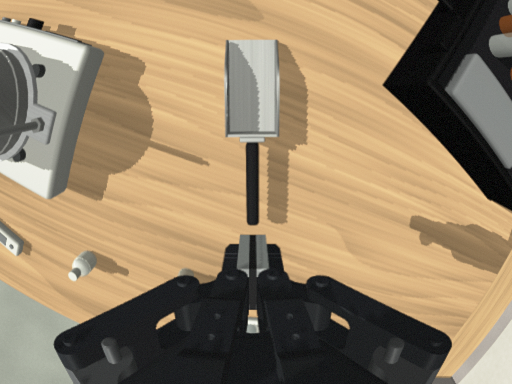

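The scoop is empty and flat on the counter. Next I'll look down into the sieve.

send_rows:
  rows: "0.003 -0.045 -0.002 0 0 2.8 0; 0.006 -0.09 -0.002 0 0 5.5 0; 0.01 -0.135 -0.002 0 0 8.5 0; 0.013 -0.18 -0.002 0 0 11.5 0; 0.016 -0.228 -0.002 0 0 14.5 0; 0.02 -0.275 -0.002 0 0 17.5 0; 0.023 -0.32 -0.002 0 0 20.5 0; 0.026 -0.365 -0.002 0 0 23 0; 0.028 -0.392 -0.002 0 0 24.2 0; 0.028 -0.392 -0.002 0 0 24.2 0; 0.028 -0.392 -0.002 0 0 24.2 0"

```text
clock: 15.55
tool_pos: [0.6317, 0.0046, 0.2457]
tcp_rot: [[-0.998, 0.066, -0.005], [0.066, 0.998, 0.001], [0.005, 0.0, -1.0]]
ft_force: [-0.2, 1.4, -0.1]
gripper_width: -0.0001
```

```bash
python3 - <<'E'
from h import *
s=arm.get_state();np.savez("w15.npz",p=s["tool_pos"],r=s["tcp_rot"]);print(s["clock"],s["tool_pos"])
save("wrist","w15",(120,0,380,250),3)
E
python3 -c "
import cv2;i=cv2.imread('pics/w15.png');cv2.imwrite('pics/w15v.png',i[:600])"
```

```text
15.55 [0.63168358 0.0046186  0.24568351]
```

View pics/w15v.png

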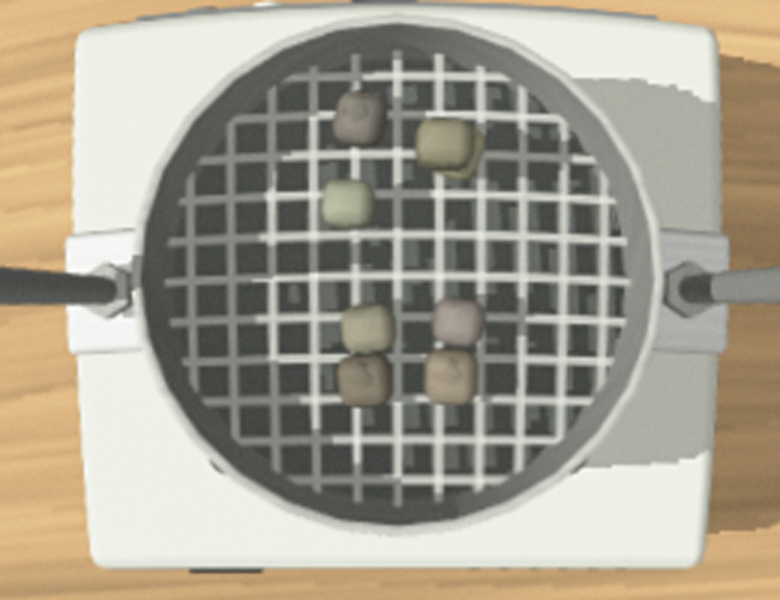

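Run:
```python
from h import *
np.set_printoptions(precision=4,suppress=True)
w=np.load("w15.npz");p,r=w["p"],w["r"]
for q,z in [((445,143),.140),((445,143),.147),((465,158),.125),((359,118),.125),((348,204),.125),((368,328),.125),((365,380),.125),((458,322),.125),((450,376),.125)]:
    print(q,loc(wplane(np.array(q)/3+[120,0],z,p,r)[0])*1000)
# sieve rim circle
rim=wplane(np.array([(140,280),(660,280),(398,20),(398,530)])/3+[120,0],.144,p,r);print([loc(a)*1000 for a in rim])
```

```text
(445, 143) [-36.8459  12.9814  22.    ]
(445, 143) [-35.4598  12.6088  29.    ]
(465, 158) [-35.3184  19.5998   7.    ]
(359, 118) [-47.5461 -11.2204   7.    ]
(348, 204) [-21.2433 -14.4248   7.    ]
(368, 328) [15.8146 -8.7138  7.    ]
(365, 380) [31.2725 -9.6759  7.    ]
(458, 322) [13.9653 17.6515  7.    ]
(450, 376) [30.0568 15.404   7.    ]
[array([  0.0078, -71.5981,  26.    ]), array([ 0.0175, 72.9456, 26.    ]), array([-72.366 ,   0.1222,  26.    ]), array([72.3814,  0.0063, 26.    ])]
```

Run:
```python
from h import *
np.set_printoptions(precision=4,suppress=True)
for x,y,z in[(-.0365,-.017,.24),(-.0365,-.017,.138),(-.0365,.002,.138)]:
    print(rel([*(C+x*UX+y*UY),z],Rtool(86.3)))
```

```text
[ 0.1248 -0.017   0.0068  0.0261 -0.2102 -0.0085]
[ 0.1244 -0.017   0.1088  0.0261 -0.2102 -0.0085]
[ 0.1244  0.002   0.1088  0.0261 -0.2102 -0.0085]
```

send_rows:
  rows: "0.04 -0.005 0 0 -0.2 0 0; 0.085 -0.012 0 0 -0.2 0 0; 0.124 -0.017 0.01 0 -0.2 0 0; 0.124 -0.017 0.05 0 -0.2 0 0; 0.124 -0.017 0.085 0 -0.2 0 0; 0.124 -0.017 0.104 0 -0.2 0 0; 0.124 -0.017 0.108 0 -0.2 0 0; 0.124 -0.017 0.108 0 -0.2 0 0"

```text
clock: 16.4
tool_pos: [0.5072, -0.0028, 0.1398]
tcp_rot: [[-0.998, 0.063, 0.002], [0.063, 0.998, -0.0], [-0.002, -0.0, -1.0]]
ft_force: [0.5, 0.0, -0.9]
gripper_width: 0.0001
```

Run:
```python
from h import *
s=arm.get_state();print(s["clock"],loc(s["tool_pos"]),s["ft_force"])
save("wrist","w16",None,1.5);save("scene","s16",(190,140,300,230),6)
```

```text
16.4 [-0.03541997 -0.01645408  0.02184148] [ 0.54386974  0.01337948 -0.87851264]
```

View pics/w16.png

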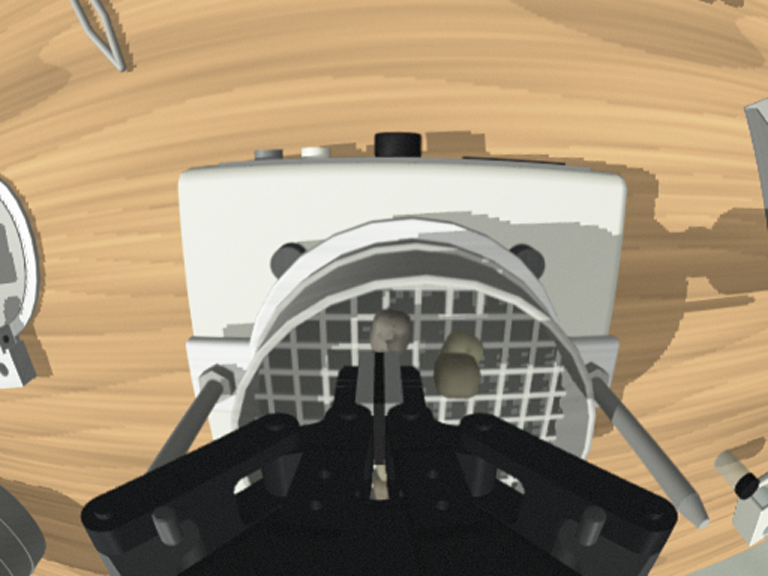

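View pics/s16.png

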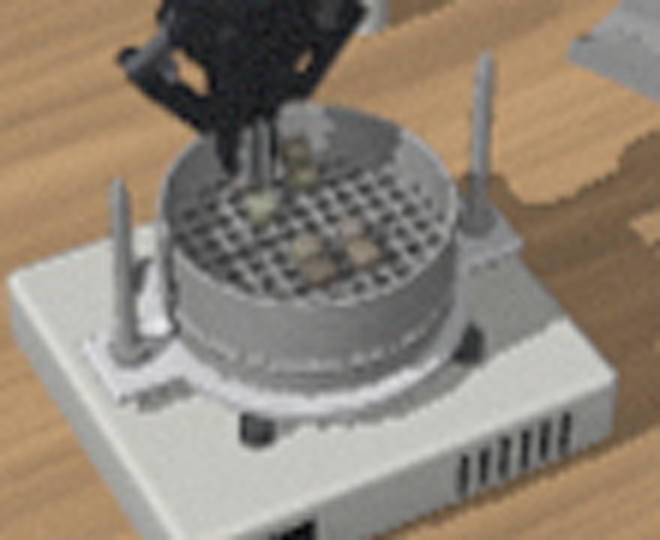

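send_rows:
  rows: "0 0.004 0.001 0 0 0 0; 0 0.008 0.001 0 0 0 0; 0 0.012 0.001 0 0 0 0; 0 0.016 0.001 0 0 0 0; 0 0.02 0.001 0 0 0 0; 0 0.024 0.001 0 0 0 0; 0 0.028 0.001 0 0 0 0; 0 0.028 0.001 0 0 0 0"

```text
clock: 17.3
tool_pos: [0.5095, 0.0245, 0.1392]
tcp_rot: [[-0.998, 0.064, 0.003], [0.064, 0.998, -0.001], [-0.003, -0.0, -1.0]]
ft_force: [0.3, 0.3, -0.4]
gripper_width: 0.0005
```

Run:
```python
from h import *
s=arm.get_state();print(s["clock"],loc(s["tool_pos"]),s["ft_force"])
save("wrist","w17",None,1.5);save("scene","s17",(190,140,300,230),6)
```

```text
17.3 [-0.03483297  0.01092895  0.02117688] [ 0.30209981  0.26824028 -0.43269542]
```

View pics/w17.png

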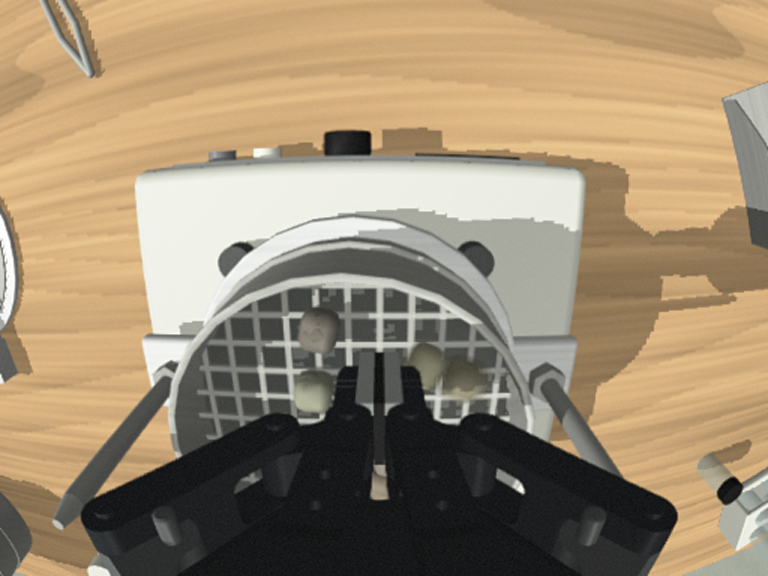

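View pics/s17.png

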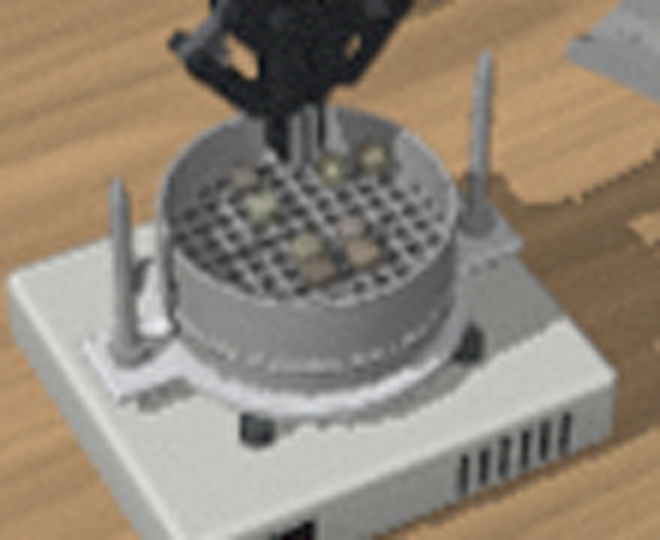

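send_rows:
  rows: "0 -0.003 -0.02 0 0 0 0; 0 -0.006 -0.06 0 0 0 0; -0.03 -0.008 -0.1 0 0 0 0; -0.075 -0.01 -0.107 0 0 0 0; -0.12 -0.011 -0.107 0 0 0 0; -0.124 -0.011 -0.107 0 0 0 0; -0.124 -0.011 -0.107 0 0 0 0"

```text
clock: 18.1
tool_pos: [0.6326, 0.0046, 0.2452]
tcp_rot: [[-0.998, 0.065, 0.001], [0.065, 0.998, -0.0], [-0.001, -0.0, -1.0]]
ft_force: [0.0, 0.2, -0.2]
gripper_width: -0.0002
```

Run:
```python
from h import *
s=arm.get_state();np.savez("w18.npz",p=s["tool_pos"],r=s["tcp_rot"]);print(s["clock"],s["tool_pos"])
save("wrist","w18",(120,0,380,200),3)
im=cv2.imread("pics/w18_raw.png"); cv2.imwrite("pics/w18f.png",im)
```

```text
18.1 [0.63256619 0.0046198  0.24515616]
```

View pics/w18.png

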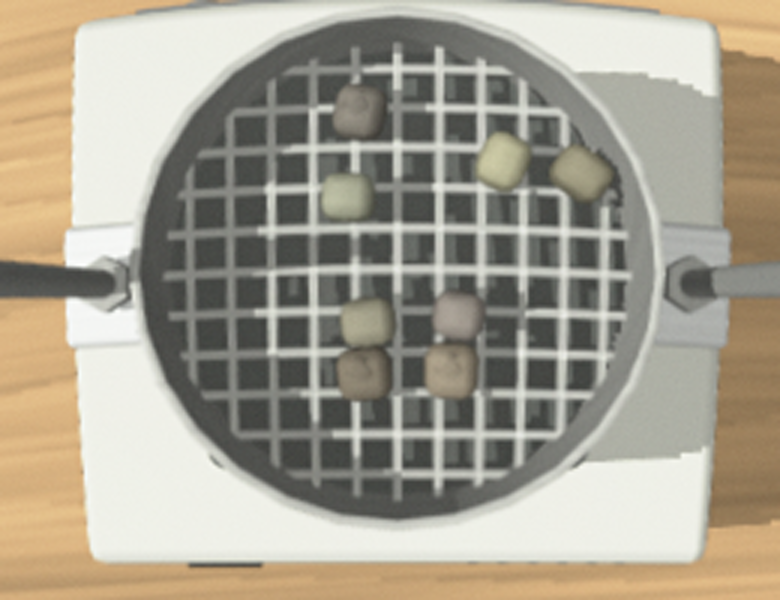

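View pics/w18f.png

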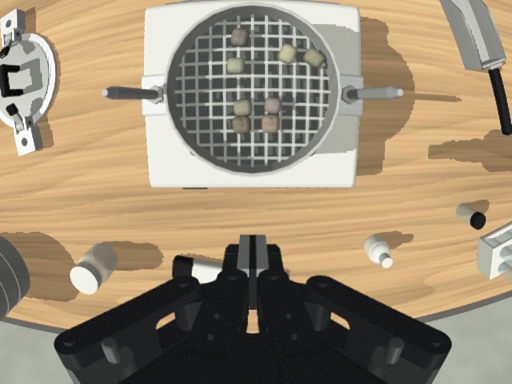

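Run:
```python
from h import *
np.set_printoptions(precision=4,suppress=True)
w=np.load("w18.npz");p,r=w["p"],w["r"]
for q,z in [((582,172),.125),((582,172),.132),((503,160),.125)]:
    print(q,loc(wplane(np.array(q)/3+[120,0],z,p,r)[0])*1000)
for q in((373,155),(330,170)):
  for z in(.125,.132):print("sc",loc(onplane("scene",np.array(q)/6+[190,140],z)[0])*1000)
# lid
l=np.array([.4625,-.354]); d=np.array([.5626-.3623,-.3436+.3644]); a=np.degrees(np.arctan2(d[1],d[0])); print(a)
P=np.array([*l,.22])
for yaw in(a+90,a-90):
  for off in (.06,):
    R=Rtool(yaw); print(yaw,R[:,0],rel(P-R[:,0]*off,R))
print(arm.get_state()["q"])
```

```text
(582, 172) [-30.7908  53.8435   7.    ]
(582, 172) [-29.6375  52.4086  14.    ]
(503, 160) [-33.2801  30.4182   7.    ]
sc [-26.9347  54.6446   7.    ]
sc [-20.0909  50.6725  14.    ]
sc [-27.196   29.6131   7.    ]
sc [-20.3501  25.8423  14.    ]
5.928586700822114
95.92858670082211 [-0.9947 -0.1033  0.    ] [ 0.0863 -0.359   0.0256 -0.0248  0.0516 -9.6518]
-84.07141329917789 [0.9947 0.1033 0.    ] [  0.2046  -0.3792   0.0255   0.0769   0.0369 170.3481]
[-0.1685  0.3975  1.3026 -0.0003  1.4405 -1.6742]
```

send_rows:
  rows: "0.01 -0.04 0.003 0 0 -1 0; 0.02 -0.085 0.006 0 0 -2 0.3; 0.03 -0.13 0.01 0 0 -3.5 0.6; 0.04 -0.175 0.013 0 0 -5 0.6; 0.055 -0.22 0.016 0 0 -6 0.6; 0.065 -0.265 0.02 0 0 -7 0.6; 0.075 -0.31 0.023 0 0 -8.5 0.6; 0.086 -0.345 0.026 0 0 -9.7 0.6; 0.086 -0.359 0.026 0 0 -9.7 0.6; 0.086 -0.359 0.026 0 0 -9.7 0.6; 0.086 -0.359 0.026 0 0 -9.7 0.6"

```text
clock: 19.25
tool_pos: [0.5232, -0.3463, 0.2209]
tcp_rot: [[-0.995, -0.104, 0.004], [-0.104, 0.995, 0.0], [-0.004, -0.0, -1.0]]
ft_force: [0.3, 0.5, 0.1]
gripper_width: 0.0512
```

Run:
```python
from h import *
s=arm.get_state();np.savez("w19.npz",p=s["tool_pos"],r=s["tcp_rot"]);print(s["clock"],s["tool_pos"])
save("wrist","w19",None,1.5)
```

```text
19.25 [ 0.52321663 -0.34633642  0.22093062]
```

View pics/w19.png

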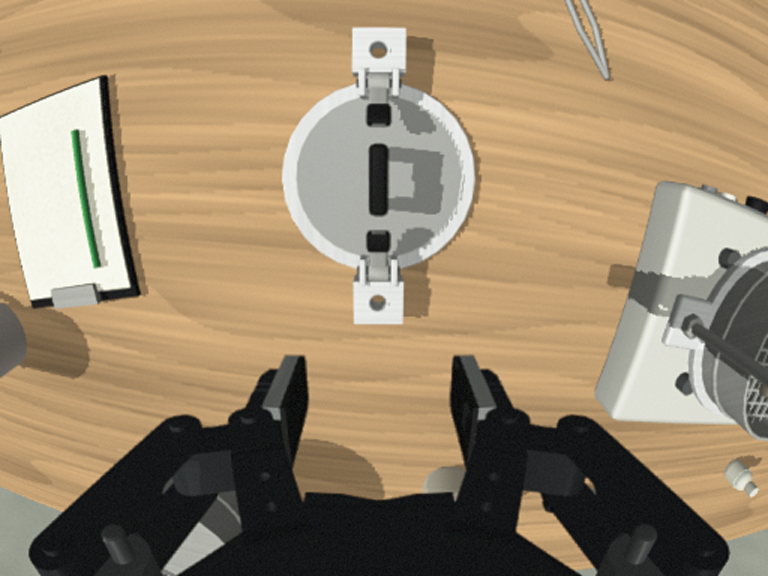

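The lid is seen cleanly. Its hole mouths are at (377,49) and (377,302), and the handle bar runs from (378,145) to (378,215).

Run:
```python
from h import *
np.set_printoptions(precision=4,suppress=True)
w=np.load("w19.npz");p,r=w["p"],w["r"]
f=lambda l,z:wplane(np.array(l)/1.5,z,p,r)
h=f([(377.5,49),(377.5,302)],.022);d=h[0]-h[1];print(h,h.mean(0),np.linalg.norm(d),np.degrees(np.arctan2(-d[1],-d[0])))
b=f([(378,145),(378.5,215)],.0505);print(b,b.mean(0),np.linalg.norm(b[0]-b[1]))
dd=f([(283,177),(473,177),(378,85),(378,268)],.006);print(dd,(dd[0]+dd[1])/2,(dd[2]+dd[3])/2)
c=(h.mean(0)+b.mean(0))/2; a=np.degrees(np.arctan2(-d[1],-d[0]))
print(c,rel([*c[:2],.026],Rtool(a+90)))
```

```text
[[ 0.3645 -0.3631  0.022 ]
 [ 0.5634 -0.3422  0.022 ]] [ 0.464  -0.3526  0.022 ] 0.19999794632871665 5.9977795265112785
[[ 0.4399 -0.3547  0.0505]
 [ 0.4891 -0.3492  0.0505]] [ 0.4645 -0.352   0.0505] 0.04950564738934931
[[ 0.4712 -0.4286  0.006 ]
 [ 0.4551 -0.2761  0.006 ]
 [ 0.3906 -0.36    0.006 ]
 [ 0.5392 -0.3444  0.006 ]] [ 0.4632 -0.3524  0.006 ] [ 0.4649 -0.3522  0.006 ]
[ 0.4643 -0.3523  0.0363] [ 0.0604 -0.      0.1947 -0.0264  0.216   0.0436]
```

send_rows:
  rows: "0.04 0 0.03 0 0.2 0 0.6; 0.06 0 0.075 0 0.2 0 0.6; 0.06 0 0.12 0 0.2 0 0.6; 0.06 0 0.16 0 0.2 0 0.6; 0.06 0 0.185 0 0.2 0 0.6; 0.06 0 0.194 0 0.2 0 0.6; 0.06 0 0.194 0 0.2 0 0.6; 0.06 0 0.194 0 0.2 0 0; 0.06 0 0.194 0 0.2 0 0; 0.06 0 0.194 0 0.2 0 0; 0.06 0 0.194 0 0.2 0 0; 0.06 0 0.194 0 0.2 0 0"
  force: 110

```text
clock: 20.5
tool_pos: [0.4653, -0.3546, 0.0285]
tcp_rot: [[-0.995, -0.104, 0.002], [-0.104, 0.995, -0.003], [-0.002, -0.003, -1.0]]
ft_force: [0.0, 3.5, 6.8]
gripper_width: 0.0116
```

Run:
```python
from h import *
s=arm.get_state();np.savez("w20.npz",p=s["tool_pos"],r=s["tcp_rot"]);print(s["clock"],s["tool_pos"],s["gripper_width"],s["ft_force"])
save("wrist","w20",None,1.5)
```

```text
20.5 [ 0.46530175 -0.35456525  0.02853016] 0.011580399597011034 [0.03233816 3.48805644 6.79173721]
```

View pics/w20.png

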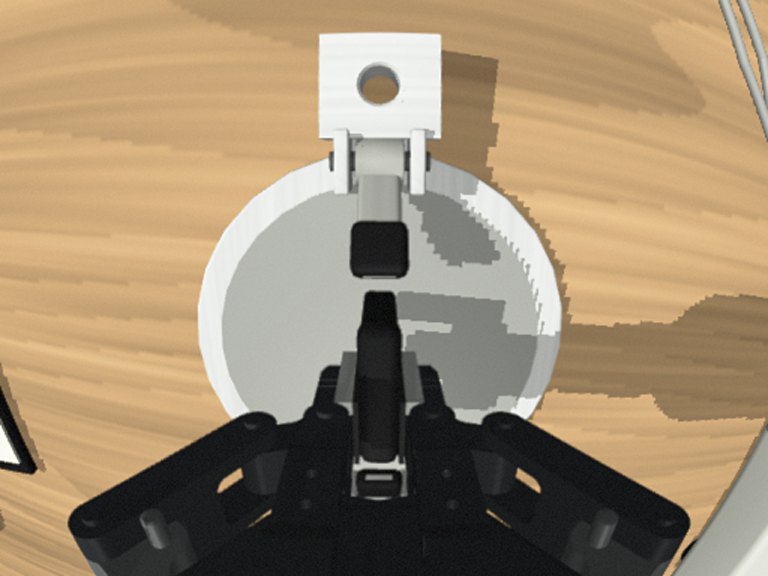

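send_rows:
  rows: "0 0 -0.015 0 0 0 0; 0 0 -0.045 0 0 0 0; 0 0 -0.09 0 0 0 0; 0 0 -0.135 0 0 0 0; 0 0 -0.18 0 0 0 0; 0 0 -0.22 0 0 0 0; 0 0 -0.24 0 0 0 0; 0 0 -0.24 0 0 0 0; 0 0 -0.24 0 0 0 0"

```text
clock: 21.45
tool_pos: [0.4638, -0.3534, 0.2656]
tcp_rot: [[-0.995, -0.104, -0.001], [-0.104, 0.995, -0.0], [0.001, -0.0, -1.0]]
ft_force: [-0.7, 0.5, -6.2]
gripper_width: 0.012
```

Run:
```python
from h import *
np.set_printoptions(precision=4,suppress=True)
w=np.load("w20.npz");p,r=w["p"],w["r"]
print("hole before tool frame",(wplane(np.array([(378,84)])/1.5,.022,p,r)-p)@r)
s=arm.get_state();p,r=s["tool_pos"],s["tcp_rot"];np.savez("w21.npz",p=p,r=r);print(s["clock"],p,r,s["gripper_width"],s["ft_force"])
save("wrist","w21",None,1.5)
print(rel([*C,.27],Rtool(-3.7)))
```

```text
hole before tool frame [[0.1009 0.0005 0.0063]]
21.45 [ 0.4638 -0.3534  0.2656] [[-0.9946 -0.1042 -0.0007]
 [-0.1042  0.9946 -0.0004]
 [ 0.0007 -0.0003 -1.    ]] 0.012017726736346627 [-0.6941  0.4505 -6.1879]
[-0.1176  0.354  -0.0052 -0.0364 -0.1676 99.6754]
```

View pics/w21.png

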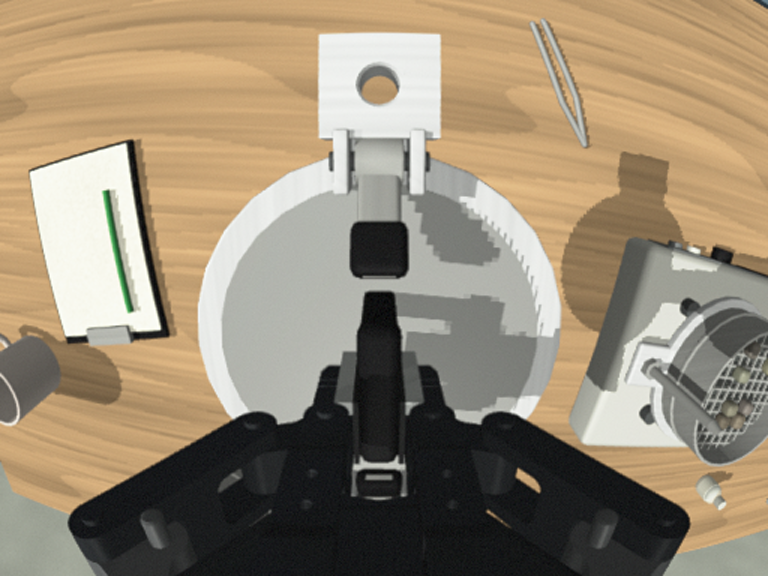

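send_rows:
  rows: "-0.006 0.018 0 0 0 5 0; -0.016 0.048 -0.001 0 0 13 0; -0.026 0.079 -0.002 0 0 21.5 0; -0.037 0.11 -0.002 0 0 30 0; -0.047 0.142 -0.003 0 0 38.5 0; -0.058 0.173 -0.003 0 0 47 0; -0.068 0.205 -0.004 0 0 55.5 0; -0.079 0.236 -0.004 0 0 64 0; -0.089 0.268 -0.005 0 0 72.5 0; -0.1 0.3 -0.005 0 0 81 0; -0.11 0.33 -0.005 0 0 89.5 0; -0.116 0.348 -0.005 0 0 96.5 0"

```text
clock: 22.7
tool_pos: [0.5423, 0.007, 0.2682]
tcp_rot: [[0.013, 1.0, -0.005], [1.0, -0.013, 0.001], [0.001, -0.005, -1.0]]
ft_force: [0.4, -0.5, -4.6]
gripper_width: 0.0115
```

```bash
cat >> h.py <<'E'
LC=np.array([.0009,.0005,.0285])
def lidnow():
    s=arm.get_state(); R=s["tcp_rot"]; P=s["tool_pos"]+R@LC; l=loc(P); l[2]-=.026
    return l*1000, np.degrees(np.arctan2(R[1,1],R[0,1]))+3.7, R[2,:2], s["ft_force"], s["clock"]
def lidtarget(z):
    R=Rtool(-3.7); w=np.r_[C,.144+z]; return rel(w-R@LC,R)
E
python3 - <<'E'
from h import *
np.set_printoptions(precision=4,suppress=True)
print(lidnow(),lidtarget(.09),lidtarget(.065))
E
```

```text
(array([-0.7088, -3.4521, 95.7222]), np.float64(2.9458241834758194), array([ 0.0007, -0.0048]), array([ 0.419 , -0.5238, -4.6018]), 22.7) [ 0.0035  0.0007  0.0057 -0.2783 -0.033   2.9457] [ 0.0034  0.0009  0.0307 -0.2783 -0.033   2.9457]
```

send_rows:
  rows: "0.003 0.001 0.004 -0.2 0 2 0; 0.003 0.001 0.015 -0.3 0 3 0; 0.003 0.001 0.025 -0.3 0 3 0; 0.003 0.001 0.03 -0.3 0 3 0; 0.003 0.001 0.03 -0.3 0 3 0; 0.003 0.001 0.03 -0.3 0 3 0"

```text
clock: 23.3
tool_pos: [0.5444, 0.0068, 0.2407]
tcp_rot: [[0.062, 0.998, 0.005], [0.998, -0.062, -0.001], [-0.001, 0.005, -1.0]]
ft_force: [-0.0, -0.0, -4.5]
gripper_width: 0.0117
```

Run:
```python
from h import *
np.set_printoptions(precision=4,suppress=True)
print(lidnow(),lidtarget(.060)); s=arm.get_state();np.savez("w22.npz",p=s["tool_pos"],r=s["tcp_rot"])
save("wrist","w22",None,1.5);save("scene","s22",(180,110,320,230),5);save("top","t22",(190,150,320,290),4)
```

```text
(array([ 1.6969, -3.6161, 68.2252]), np.float64(0.15368928846703156), array([-0.001 ,  0.0048]), array([-0.0253, -0.0057, -4.5323]), 23.3) [ 0.0036 -0.0016  0.0082  0.2767  0.0556  0.1536]
```

View pics/w22.png

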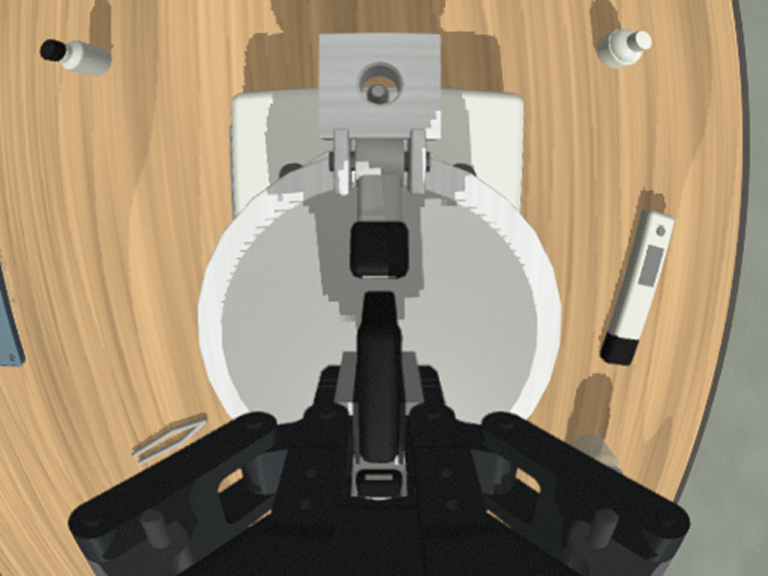

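View pics/s22.png

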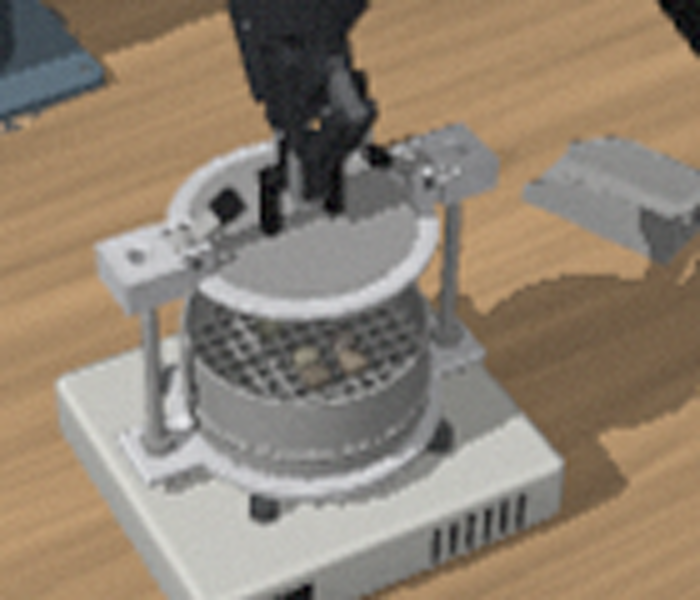

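Run:
```python
from h import *
np.set_printoptions(precision=4,suppress=True)
w=np.load("w22.npz");p,r=w["p"],w["r"]
for z in(.197,.199):print((wplane(np.array([(377.5,93)])/1.5,z,p,r)-p)@r)
print((np.r_[C+.1*UY,.199]-p)@r)
print((wplane(np.array([(379,84)])/1.5,p[2]-.0285+.022,p,r)-p)@r)
```

```text
[[ 0.1031 -0.0011  0.0436]]
[[ 0.1028 -0.0011  0.0416]]
[ 0.1045 -0.001   0.0416]
[[ 0.1009 -0.0005  0.0064]]
```

send_rows:
  rows: "0.0028 -0.0013 0.004 0.28 0 0.15 0; 0.0028 -0.0013 0.008 0.28 0 0.15 0; 0.0028 -0.0013 0.008 0.28 0 0.15 0; 0.0028 -0.0013 0.008 0.28 0 0.15 0"

```text
clock: 23.85
tool_pos: [0.5432, 0.0102, 0.2327]
tcp_rot: [[0.064, 0.998, -0.0], [0.998, -0.064, -0.001], [-0.001, -0.0, -1.0]]
ft_force: [0.6, 1.0, -4.7]
gripper_width: 0.012
```

Run:
```python
from h import *
np.set_printoptions(precision=4,suppress=True)
print(lidnow(),lidtarget(.060)); s=arm.get_state();p,r=s["tool_pos"],s["tcp_rot"];np.savez("w23.npz",p=p,r=r)
save("wrist","w23",(200,0,310,110),6);save("scene","s23",(180,110,320,230),5)
print((np.r_[C+.1*UY,.199]-p)@r)
```

```text
(array([ 0.1618, -0.2117, 60.224 ]), np.float64(0.046651333570427944), array([-0.001 , -0.0001]), array([ 0.561 ,  1.0157, -4.7419]), 23.85) [ 0.0002 -0.0002  0.0002 -0.0034  0.0557  0.0467]
[0.1011 0.0004 0.0336]
```

View pics/w23.png

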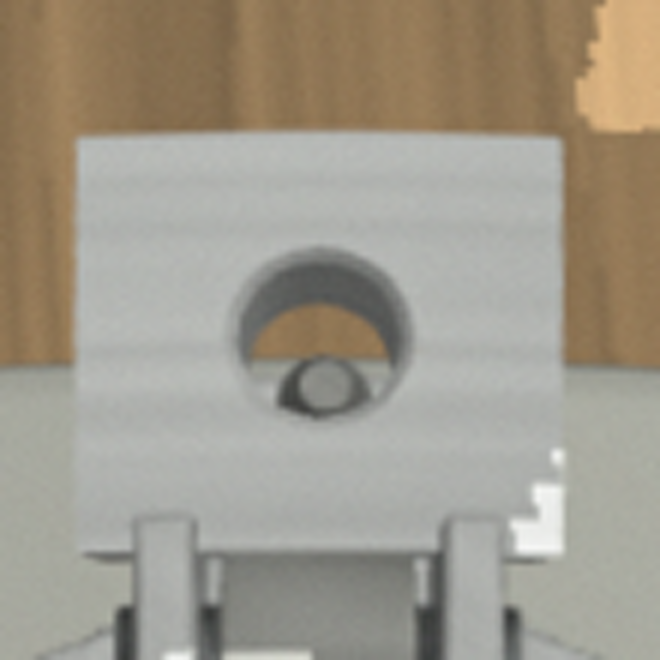

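View pics/s23.png

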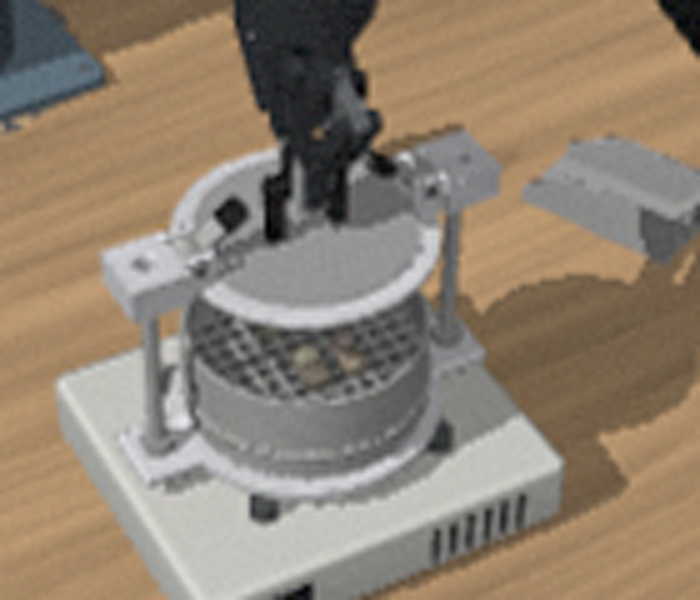

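Run:
```python
from h import *
np.set_printoptions(precision=4,suppress=True)
w=np.load("w23.npz");p,r=w["p"],w["r"]
print("tip",(wplane(np.array([(327,385)])/6+[200,0],.199,p,r)-p)@r)
print("hole",(wplane(np.array([(321,335)])/6+[200,0],p[2]-.0065,p,r)-p)@r)
```

```text
tip [[0.1004 0.0006 0.0336]]
hole [[ 0.101  -0.0001  0.0064]]
```

send_rows:
  rows: "-0.0002 0.0003 0.003 0 0 0 0; -0.0002 0.0003 0.007 0 0 0 0; -0.0002 0.0003 0.011 0 0 0 0; -0.0002 0.0003 0.015 0 0 0 0; -0.0002 0.0003 0.015 0 0 0 0"

```text
clock: 24.45
tool_pos: [0.5431, 0.01, 0.217]
tcp_rot: [[0.064, 0.998, -0.001], [0.998, -0.064, -0.001], [-0.001, -0.001, -1.0]]
ft_force: [-0.5, 0.1, -5.0]
gripper_width: 0.0119
```

Run:
```python
from h import *
np.set_printoptions(precision=4,suppress=True)
print(lidnow())
```

```text
(array([ 0.0504, -0.4593, 44.504 ]), np.float64(0.03152568139897971), array([-0.0008, -0.0013]), array([-0.4948,  0.1388, -4.9976]), 24.45)
```

send_rows:
  rows: "0 0 0.004 0 0 0 0; 0 0 0.009 0 0 0 0; 0 0 0.014 0 0 0 0; 0 0 0.019 0 0 0 0; 0 0 0.024 0 0 0 0; 0 0 0.029 0 0 0 0; 0 0 0.033 0 0 0 0; 0 0 0.036 0 0 0 0; 0 0 0.036 0 0 0 0"

```text
clock: 25.35
tool_pos: [0.5433, 0.0099, 0.1814]
tcp_rot: [[0.064, 0.998, -0.001], [0.998, -0.064, -0.001], [-0.001, -0.001, -1.0]]
ft_force: [-0.2, 0.7, -4.6]
gripper_width: 0.0115
```

Run:
```python
from h import *
np.set_printoptions(precision=4,suppress=True)
print(lidnow())
```

```text
(array([ 0.3219, -0.5257,  8.9127]), np.float64(0.031974880795352156), array([-0.0009, -0.0005]), array([-0.1525,  0.6858, -4.6082]), 25.35)
```

send_rows:
  rows: "0 0 0.002 0 0 0 0; 0 0 0.004 0 0 0 0; 0 0 0.006 0 0 0 0; 0 0 0.0075 0 0 0 0; 0 0 0.0085 0 0 0 0; 0 0 0.0085 0 0 0 0"

```text
clock: 25.95
tool_pos: [0.5435, 0.0099, 0.1733]
tcp_rot: [[0.064, 0.998, 0.0], [0.998, -0.064, -0.001], [-0.001, 0.0, -1.0]]
ft_force: [-0.6, 0.4, -4.7]
gripper_width: 0.012
```

Run:
```python
from h import *
np.set_printoptions(precision=4,suppress=True)
print(lidnow())
```

```text
(array([ 0.5368, -0.5172,  0.7835]), np.float64(0.03672117284635368), array([-0.0009,  0.0001]), array([-0.6338,  0.3906, -4.6563]), 25.95)
```

send_rows:
  rows: "0 0 0.0005 0 0 0 0; 0 0 0.001 0 0 0 0; 0 0 0.0015 0 0 0 0; 0 0 0.0015 0 0 0 0"

```text
clock: 26.35
tool_pos: [0.5438, 0.0099, 0.1725]
tcp_rot: [[0.064, 0.998, 0.001], [0.998, -0.064, -0.001], [-0.001, 0.001, -1.0]]
ft_force: [-0.7, 0.4, -0.5]
gripper_width: 0.0119
```

Run:
```python
from h import *
np.set_printoptions(precision=4,suppress=True)
print(lidnow());save("scene","s24",(180,110,320,230),5)
```

```text
(array([ 0.8438, -0.5545,  0.0217]), np.float64(0.036597237555378026), array([-0.0011,  0.0011]), array([-0.6705,  0.3509, -0.4596]), 26.35)
```

View pics/s24.png

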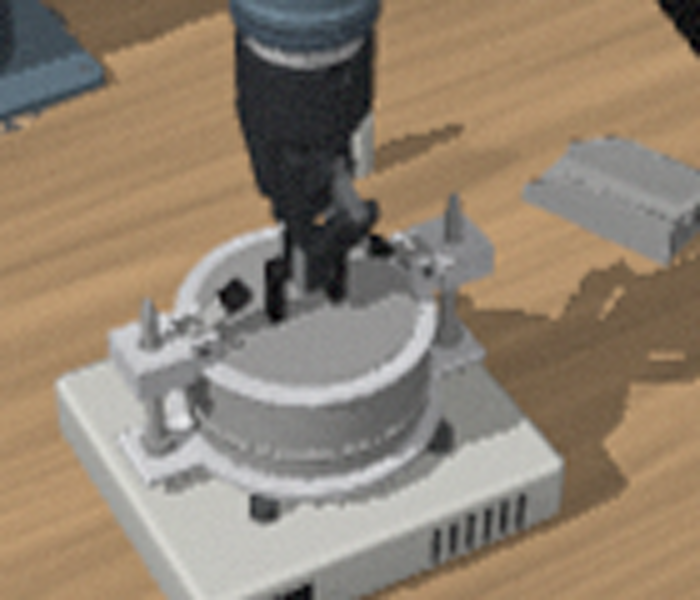

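send_rows:
  rows: "0 0 0 0 0 0 0.5; 0 0 0 0 0 0 0.5; 0 0 0 0 0 0 0.5; 0 0 0 0 0 0 0.5; 0 0 -0.02 0 0 0 0.5; 0 0 -0.05 0 0 0 0.5; 0 0 -0.06 0 0 0 0.3; 0.02 0 -0.06 0 0 0 0; 0.046 0 -0.06 0 0 0 0; 0.046 0 -0.06 0 0 0 0; 0.046 0 -0.06 0 0 0 0"
  force: 40

```text
clock: 27.5
tool_pos: [0.5464, 0.056, 0.2314]
tcp_rot: [[0.062, 0.998, -0.0], [0.998, -0.063, -0.001], [-0.001, -0.0, -1.0]]
ft_force: [-0.2, 0.0, -0.4]
gripper_width: -0.0001
```

Run:
```python
from h import *
np.set_printoptions(precision=4,suppress=True)
s=arm.get_state();print(loc(s["tool_pos"]),s["tool_pos"],s["ft_force"],s["gripper_width"],s["clock"])
save("scene","s25",(180,110,320,230),5);save("wrist","w25",None,1.5)
print(rel([*(C+.046*UY),.200],Rtool(-3.7)))
```

```text
[-0.0001  0.0448  0.1134] [0.5464 0.056  0.2314] [-0.2452  0.0175 -0.366 ] -7.797725533315519e-05 27.5
[ 0.002   0.      0.0315 -0.0084  0.0835  0.0294]
```

View pics/s25.png

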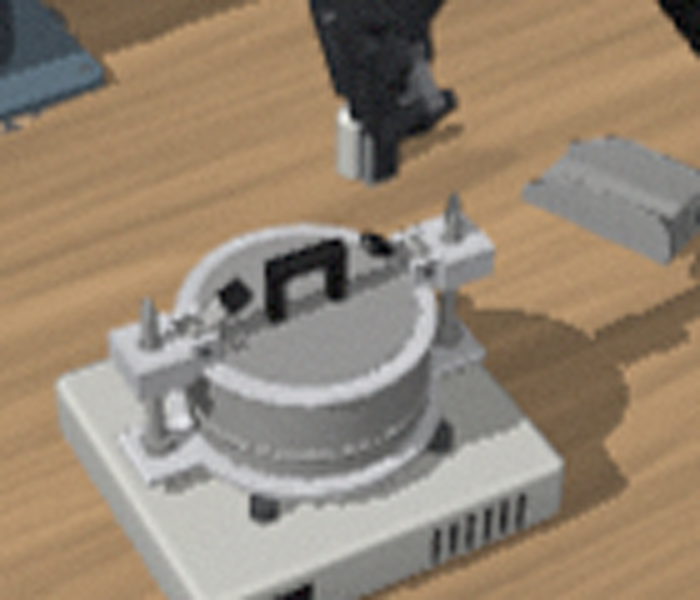

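View pics/w25.png

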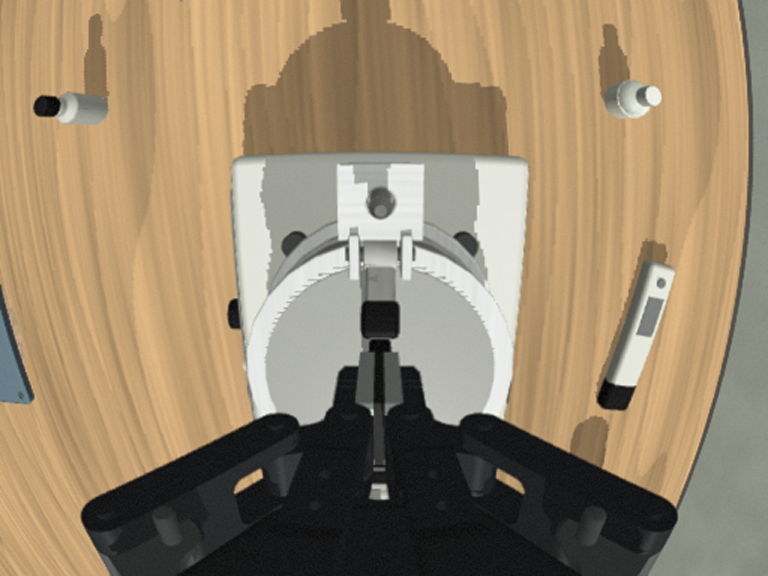

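send_rows:
  rows: "0.002 0 0.02 0 0 0 0; 0.002 0 0.035 0 0 0 0; 0.002 0 0.04 0 0 0 0; 0.002 0 0.044 0 0 0 0; 0.002 0 0.048 0 0 0 0; 0.002 0 0.052 0 0 0 0; 0.002 0 0.056 0 0 0 0; 0.002 0 0.06 0 0 0 0; 0.002 0 0.063 0 0 0 0; 0.002 0 0.065 0 0 0 0; 0.002 0 0.065 0 0 0 0"

```text
clock: 28.7
tool_pos: [0.5469, 0.0578, 0.1667]
tcp_rot: [[0.064, 0.998, 0.001], [0.998, -0.064, -0.001], [-0.001, 0.001, -1.0]]
ft_force: [1.6, -1.4, 1.3]
gripper_width: -0.0001
```

Run:
```python
from h import *
np.set_printoptions(precision=4,suppress=True)
s=arm.get_state();print(loc(s["tool_pos"]),s["tool_pos"],s["ft_force"],s["clock"])
save("scene","s26",(180,110,320,230),5)
```

```text
[0.0003 0.0466 0.0487] [0.5469 0.0578 0.1667] [ 1.5764 -1.3813  1.3212] 28.7
```

View pics/s26.png

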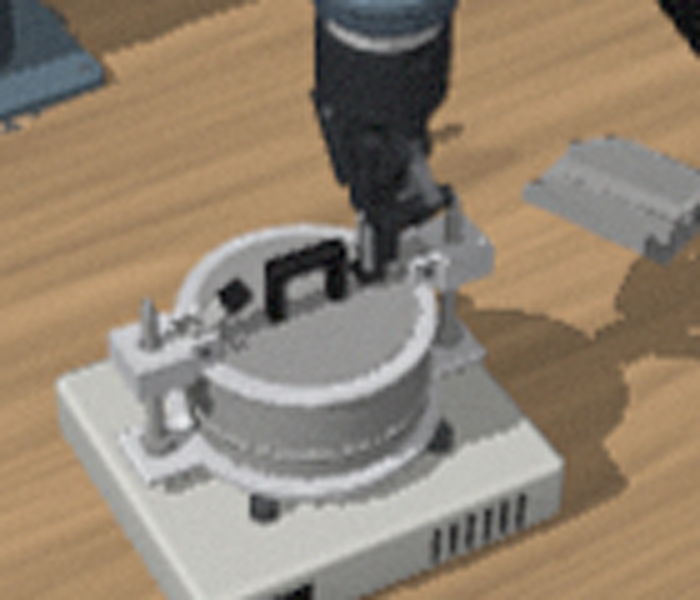

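send_rows:
  rows: "0 0 0.001 0 0 0 0; 0 0 0.002 0 0 0 0; 0 0 0.0025 0 0 0 0; 0 0 0.0025 0 0 0 0"

```text
clock: 29.15
tool_pos: [0.5468, 0.0577, 0.1649]
tcp_rot: [[0.064, 0.998, 0.001], [0.998, -0.064, -0.001], [-0.001, 0.001, -1.0]]
ft_force: [-0.9, -1.5, 6.4]
gripper_width: -0.0001
```

send_rows:
  rows: "0 0 0.001 0 0 0 0; 0 0 0.0015 0 0 0 0; 0 0 0.0015 0 0 0 0"

```text
clock: 29.45
tool_pos: [0.5469, 0.0577, 0.1647]
tcp_rot: [[0.064, 0.998, 0.002], [0.998, -0.064, -0.001], [-0.001, 0.002, -1.0]]
ft_force: [-3.3, -2.6, 14.9]
gripper_width: 0.0004
```

send_rows:
  rows: "0 0 -0.02 0 0 0 0; 0 0 -0.055 0 0 0 0; 0 0 -0.065 0 0 0 0; -0.03 0 -0.065 0 0 0 0; -0.07 0 -0.065 0 0 0 0; -0.092 0 -0.065 0 0 0 0; -0.092 0 -0.065 0 0 0 0; -0.092 0 -0.065 0 0 0 0"

```text
clock: 30.25
tool_pos: [0.5402, -0.0336, 0.227]
tcp_rot: [[0.065, 0.998, -0.001], [0.998, -0.065, 0.001], [0.0, -0.001, -1.0]]
ft_force: [-0.0, 0.2, -0.3]
gripper_width: -0.0002
```

Run:
```python
from h import *
np.set_printoptions(precision=4,suppress=True)
s=arm.get_state();print(loc(s["tool_pos"]),s["tool_pos"],s["ft_force"],s["clock"])
save("scene","s27",(180,110,320,230),5);save("wrist","w27",None,1.5)
print(rel([*(C-.0465*UY),.166],Rtool(-3.7)))
```

```text
[-0.0005 -0.045   0.109 ] [ 0.5402 -0.0336  0.227 ] [-0.0431  0.2274 -0.2557] 30.25
[-0.0022  0.0003  0.0614 -0.0467 -0.0035  0.0717]
```

View pics/s27.png

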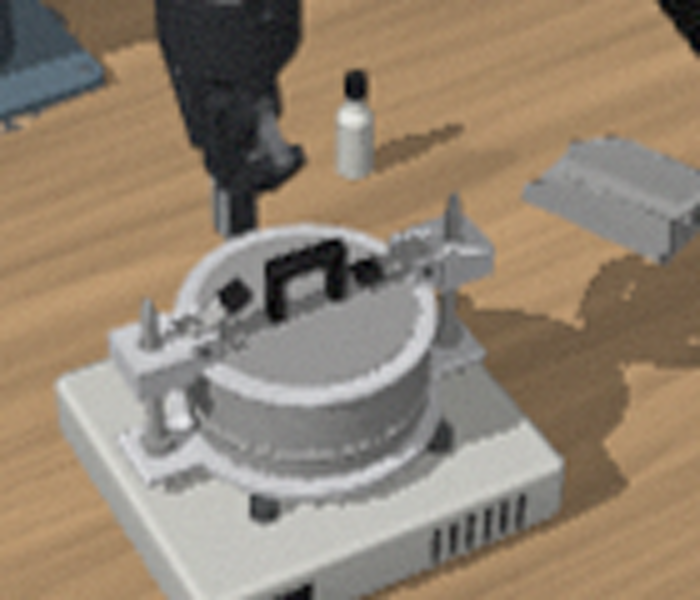

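View pics/w27.png

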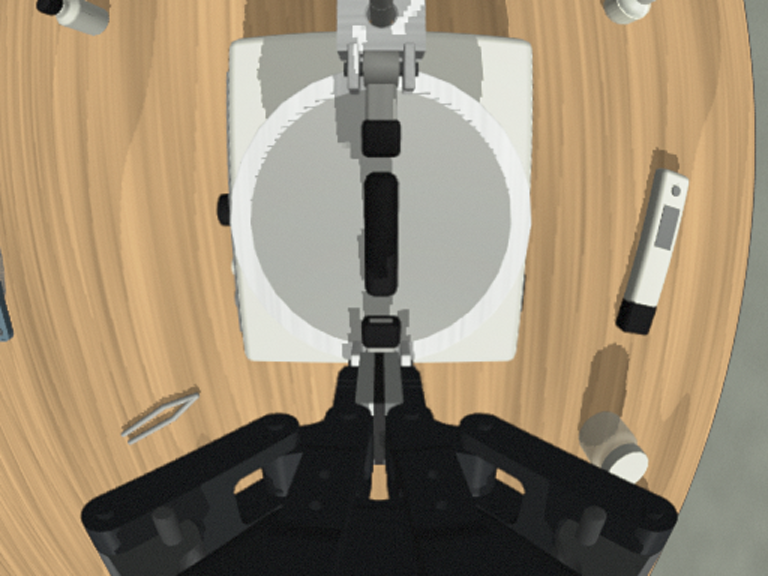

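The +y lever now lies flat. Next is the -y lever.

send_rows:
  rows: "-0.002 0 0.018 0 0 0 0; -0.002 0 0.032 0 0 0 0; -0.002 0 0.036 0 0 0 0; -0.002 0 0.04 0 0 0 0; -0.002 0 0.044 0 0 0 0; -0.002 0 0.048 0 0 0 0; -0.002 0 0.052 0 0 0 0; -0.002 0 0.056 0 0 0 0; -0.002 0 0.06 0 0 0 0; -0.002 0 0.063 0 0 0 0; -0.002 0 0.0645 0 0 0 0; -0.002 0 0.0645 0 0 0 0"

```text
clock: 31.55
tool_pos: [0.5413, -0.0358, 0.1647]
tcp_rot: [[0.064, 0.998, 0.002], [0.998, -0.064, -0.001], [-0.001, 0.002, -1.0]]
ft_force: [-1.6, 4.2, 11.6]
gripper_width: -0.0002
```

Same stop height (0.1647) as the first lever. One more small press, then up and away.

send_rows:
  rows: "0 0 0.001 0 0 0 0; 0 0 0.001 0 0 0 0; 0 0 -0.02 0 0 0 0; 0 0 -0.06 0 0 0 0; -0.05 0 -0.1 0 0 0 0; -0.1 0 -0.12 0 0 0 0; -0.15 0 -0.12 0 0 0 0; -0.15 0 -0.12 0 0 0 0; -0.15 0 -0.12 0 0 0 0; -0.15 0 -0.12 0 0 0 0"

```text
clock: 32.55
tool_pos: [0.5305, -0.1852, 0.2824]
tcp_rot: [[0.065, 0.998, -0.002], [0.998, -0.065, 0.001], [0.001, -0.002, -1.0]]
ft_force: [0.2, 0.2, -0.2]
gripper_width: 0.0
```

Run:
```python
from h import *
np.set_printoptions(precision=4,suppress=True)
s=arm.get_state();print(s["tool_pos"],s["ft_force"],s["clock"]);np.savez("w28.npz",p=s["tool_pos"],r=s["tcp_rot"])
save("scene","s28",(180,110,320,230),5);save("wrist","w28",None,1.5);save("top","t28",None,1.5)
```

```text
[ 0.5305 -0.1852  0.2824] [ 0.1595  0.2404 -0.1784] 32.55
```

View pics/s28.png

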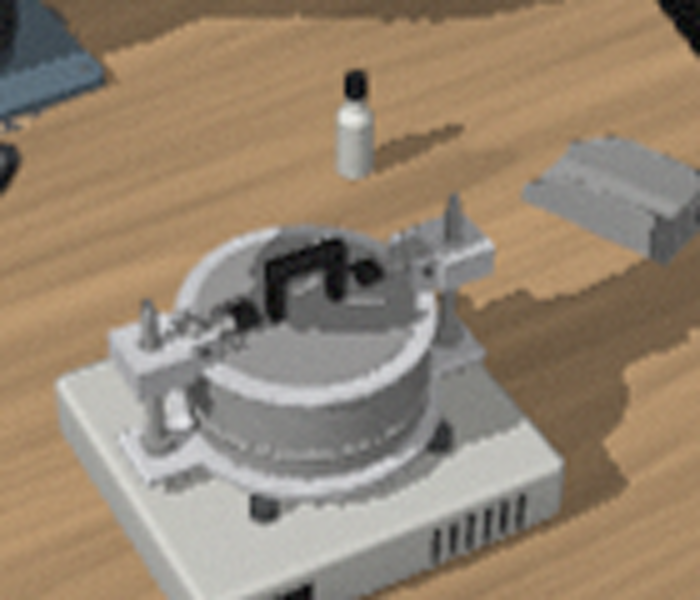

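View pics/w28.png

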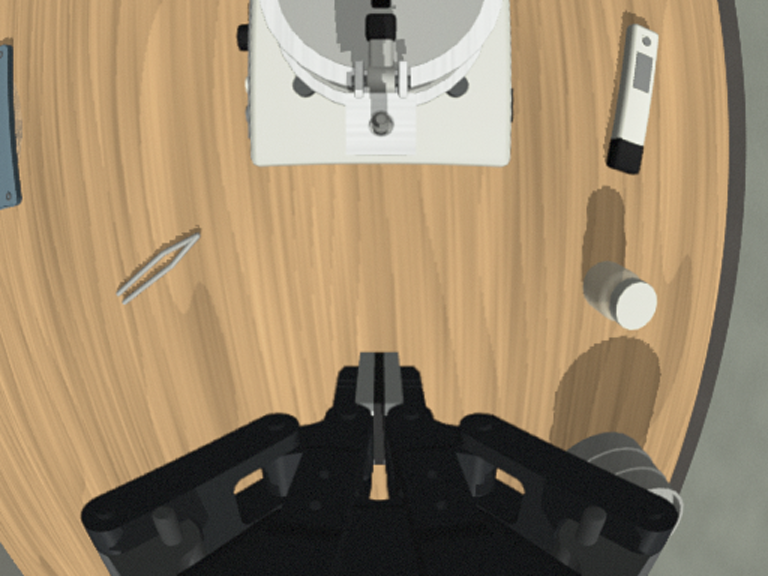

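View pics/t28.png

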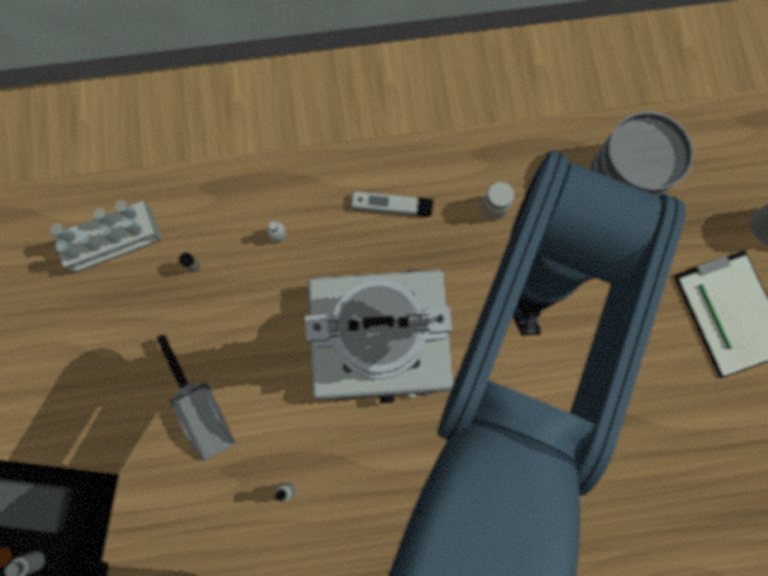

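Both levers look down, and the scoop and bystanders are in place. I'll check the -y lever's tip numerically against its raised and flat projections before handing in.

Run:
```python
from h import *
np.set_printoptions(precision=1,suppress=True)
for sgn in(1,-1):
  for j in(0,.1,.45,.54,.6):
    a=np.radians(34.4)-j; y=.074-.038*np.cos(a); z=.144+.017+.038*np.sin(a)
    P=np.r_[C+sgn*y*UY,z]; print(sgn,j,(proj("scene",P)[0]-[180,110])*5)
def blob(name,box):
    im=cv2.imread(f"pics/{name}_raw.png").astype(int).max(2); b=cv2.resize(im[110:230,180:320].astype(np.uint8),None,fx=5,fy=5,interpolation=cv2.INTER_CUBIC)
    x0,y0,x1,y1=box; ys,xs=np.where(b[y0:y1,x0:x1]<60); return xs.mean()+x0,ys.mean()+y0,len(xs)
print("-y before",blob("s27",(215,270,262,335)),"after",blob("s28",(215,270,262,335)))
print("+y before",blob("s25",(352,222,400,290)),"after",blob("s28",(352,222,400,290)))
s1=cv2.imread("pics/s28_raw.png")[150:190,205:290];cv2.imwrite("pics/z28.png",cv2.resize(s1,None,fx=9,fy=9,interpolation=cv2.INTER_CUBIC))
```

```text
1 0 [367.1 239.1]
1 0.1 [364.1 244.3]
1 0.45 [357.5 262.6]
1 0.54 [356.8 267.1]
1 0.6 [356.7 270.1]
-1 0 [237.6 284.5]
-1 0.1 [240.9 287.6]
-1 0.45 [247.8 301.5]
-1 0.54 [248.5 305.6]
-1 0.6 [248.7 308.5]
-y before (np.float64(234.13576158940398), np.float64(295.97350993377484), 604) after (np.float64(244.74576271186442), np.float64(314.70416024653315), 649)
+y before (np.float64(379.04956268221576), np.float64(245.93002915451896), 343) after (np.float64(366.73374613003097), np.float64(271.78482972136226), 646)
```

View pics/z28.png

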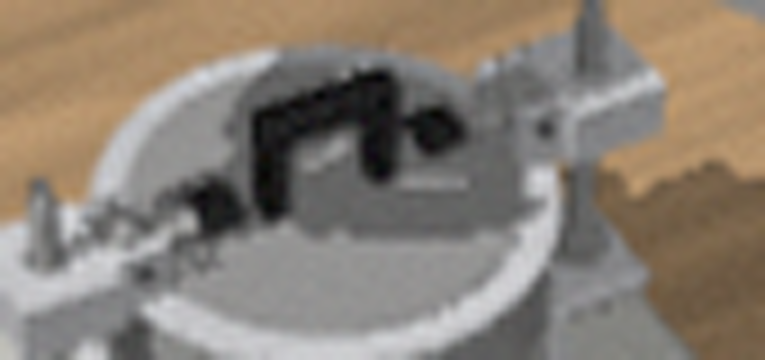

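The -y tip dropped 18.7 px, slightly less than the 21–24 px expected. The stop height matched the other lever, but there is plenty of time, so I'll press it again a bit more firmly.

send_rows:
  rows: "0.05 0 0 0 0 0 0; 0.1 0 0.01 0 0 0 0; 0.151 0 0.04 0 0 0 0; 0.151 0 0.08 0 0 0 0; 0.151 0 0.105 0 0 0 0; 0.151 0 0.114 0 0 0 0; 0.151 0 0.118 0 0 0 0; 0.151 0 0.12 0 0 0 0; 0.151 0 0.121 0 0 0 0; 0.151 0 0.122 0 0 0 0; 0.151 0 0.122 0 0 0 0; 0.151 0 0.122 0 0 0 0"

```text
clock: 33.9
tool_pos: [0.5411, -0.0345, 0.1648]
tcp_rot: [[0.064, 0.998, 0.003], [0.998, -0.064, -0.0], [-0.0, 0.003, -1.0]]
ft_force: [-5.2, 4.7, 11.1]
gripper_width: -0.0001
```

send_rows:
  rows: "0 0 0.001 0 0 0 0; 0 0 0.002 0 0 0 0; 0 0 0.002 0 0 0 0; 0 0 0.002 0 0 0 0"

```text
clock: 34.3
tool_pos: [0.5412, -0.0345, 0.1645]
tcp_rot: [[0.064, 0.998, 0.004], [0.998, -0.064, -0.001], [-0.0, 0.004, -1.0]]
ft_force: [-9.9, 6.2, 21.1]
gripper_width: -0.0
```

send_rows:
  rows: "0 0 -0.01 0 0 0 0; 0 0 -0.05 0 0 0 0; -0.03 0 -0.1 0 0 0 0; -0.08 0 -0.125 0 0 0 0; -0.13 0 -0.125 0 0 0 0; -0.15 0 -0.125 0 0 0 0; -0.15 0 -0.125 0 0 0 0; -0.15 0 -0.125 0 0 0 0; -0.15 0 -0.125 0 0 0 0"

```text
clock: 35.2
tool_pos: [0.5313, -0.184, 0.2853]
tcp_rot: [[0.064, 0.998, 0.001], [0.998, -0.064, -0.001], [-0.001, 0.001, -1.0]]
ft_force: [0.1, 0.1, -0.6]
gripper_width: 0.0001
```

Run:
```python
from h import *
np.set_printoptions(precision=4,suppress=True)
s=arm.get_state();p,r=s["tool_pos"],s["tcp_rot"];print(p,s["ft_force"],s["clock"])
save("scene","s29",(180,110,320,230),5);save("top","t29",(190,150,320,290),4);save("wrist","w29")
b=cv2.imread("pics/s29.png").max(2); ys,xs=np.where(b[270:335,215:262]<60);print(xs.mean()+215,ys.mean()+270)
```

```text
[ 0.5313 -0.184   0.2853] [ 0.1147  0.1399 -0.5868] 35.2
244.8232558139535 314.74573643410855
```

View pics/s29.png

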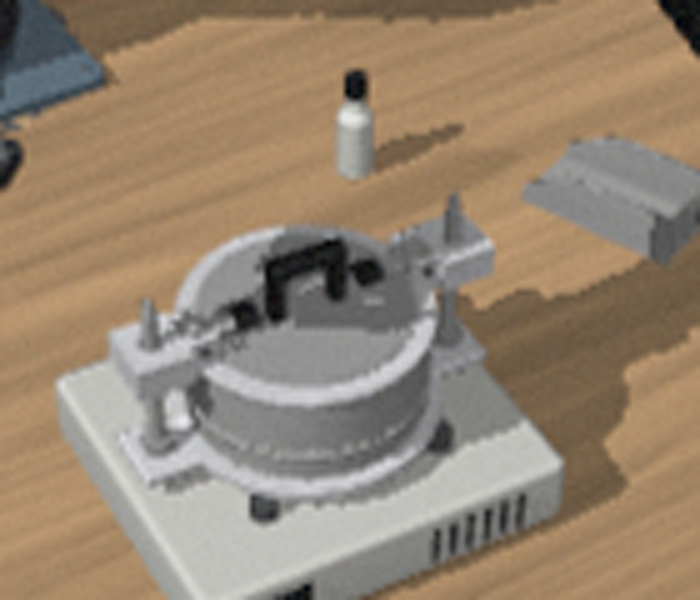

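View pics/t29.png

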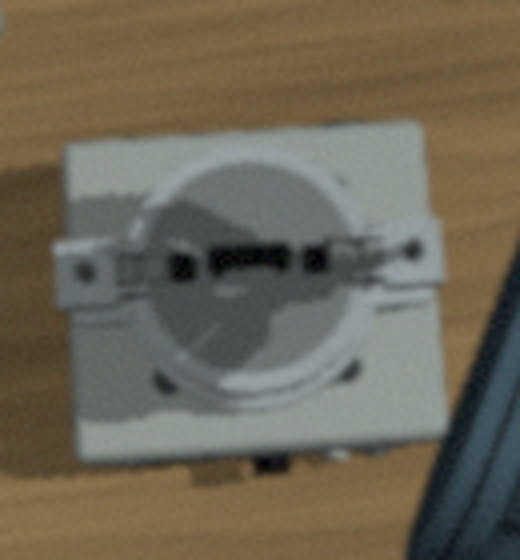

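```bash
python3 -c "
from bench import ticket
print(ticket.job_done())"
```

```text
the job is handed in; nothing more can be done
None
```

I finished all the steps and handed the job in at about 35 s on the robot's clock. No verdict came back.

- **Gravel:** I shook the eight pieces out of the scoop at a 17° tilt, a row at a time. Two landed stacked, so I pushed the top one off with the shut fingertips. Before the lid went on, the wrist view showed eight separate pieces on the mesh, with pieces in every quarter. I could not see them again afterwards. One of them lies against the sieve wall, about 62 mm from the centre; the scene view also put it flat on the mesh.
- **Scoop:** it was empty and flat on the counter, back near where it started.
- **Lid:** it went down slowly over both rods. The arm put its centre about 1 mm from the sieve's, turned by less than 0.1°. After release it sat flat with its levers still up.
- **Levers:** both came to a firm stop at the same height, about 20.6 mm above the lid's underside (given as 21 to 23 mm flat).
- **Bystanders:** the bottle, jar, vial and meter look unmoved in the last full top view, and the arm ended clear of everything.

**Disagreement:** in the scene view the -y lever's tip had dropped 18.7 px, against the 21 to 24 px I calculated. I pressed it again at 21 N and the tip's image did not change, so I took it to be fully down.

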